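# Clean the test stage and load it from the chuck carousel

## Robot

A 6-joint arm with a two-finger parallel gripper is mounted at the origin on the work surface. World frame = base frame: x ahead of the robot, y to its left, z up, the work surface at z = 0. Lengths are in m, angles in rad, forces in N, time in s.
With the tool pointing down it reaches from about 0.325 to 0.775 m from the base axis. Payload 5.5 kg.
Tool frame: the origin (TCP) lies on the centre line of the jaws, within the pads' length; the fingertips stand env.tip_reach ahead of it and the grasp point (between the pads) is the TCP (env.tip_reach is the distance from the TCP to the fingertips, in m); z points along the fingers, y is the direction in which the jaws open and shut (so a half turn about z gives the same grasp; the last joint's range is limited). The gripper opens to 85 mm and grips with 20 to 120 N. Pads are 22 mm wide; open, the fingers measure 114 mm over their backs; the gripper's body (76 mm by 85 mm) begins 54 mm behind the grasp point. The pads swing forward as they close: fully open they stand 13 mm farther back than shut.
Start: joints at [-1.222, 0.091, 1.231, -0, 1.82, -0.057], TCP at [0.237, -0.551, 0.25] pointing down, gripper open.
Joint ranges: [-2.87, 2.87], [-0.86, 2.18], [0.17, 2.46], [-1.51, 4.65], [0.06, 2.69], [-2.65, 2.65]. Speed limits (rad/s): [2.57, 2.57, 3.01, 3.14, 3.14, 3.14].

## Interface

Orientations are given as a rotation vector (axis times angle).
In Python, from rig import observe, camera, env gives the robot as it stands.
- The arm moves only by the shell command python3 -m pendant 'ROWS' [FORCE]. ROWS is JSON, a list of rows, each a list of 7 numbers: the shift along the tool's x, y, z in mm, then the turn, a rotation vector about the tool's x, y, z in rad, then the finger opening in mm, from 0 to 85.4. A call has 1 to 10 rows; each row is the pose to reach, as a shift and turn from the pose commanded when the call began, along the tool's axes at that moment; what a row does not reach only later rows make up. A row lasts 1/12 s, in which the tool goes at most 41.7 mm and 7.16 degrees, less where a joint would pass 70% of its speed; a pose out of reach is approached as far as the arm can. A call with a gripper value outside its range is refused whole. The fingers move at their own pace and stop on an object; FORCE is the grip in N (left out, the last holds). Time passes only in rows, so rows that repeat a pose let the fingers close. It gives the time, the measured TCP pose, the force and the opening at its end, in the units of the state.
- observe(): the state, without advancing time (a new reading comes with each control period).
- camera(name): name is "scene" or "top" or "wrist"; returns a dict with "image" (420x560x3 uint8, red, green, blue), "mtx" (3x3 intrinsics, pixels), "k1" (the pictures are not rectified: a ray, as slopes to the right and down, at radius r is drawn at 1 + k1 r^2 times it, then the intrinsics apply), "world_to_cam" (4x4, takes a point from world to camera coordinates); the wrist camera has in their place "hand_eye" (4x4, takes a point from camera to tool coordinates, whose origin is the TCP and whose axes are the flange's). Camera axes: x right, y down, z forward; pixel columns grow to the right and rows downward; lengths in m; the calibration is good to about 2 mm. A picture is of the moment at which its call begins: read the wrist's pose just before it. There is no depth.
- env.hand_in(): hands the job in, once; it reports no verdict.
The state is a dict: "t": time; "qpos": joint angles; "joint_vel": joint speeds; "tau": joint torques, N m; "tool_pos": TCP position; "tcp_rot": TCP orientation; "contact_force": force on the tool from outside, world axes, zero at the start; "ft_torque": the same for the moment, N m; "finger_gap": finger opening in m.
Only numpy, scipy, OpenCV 4.12 (cv2) and the standard library are available. Lean on these libraries where they do the work, as an engineer would, in place of code of your own. Each camera call takes 0.05 s, during which the arm holds its last target. There are 200 camera calls.

## Task

Get the test stage ready: first, before loading anything, use the scraper to sweep every loose copper chip off the stage plate into the black catch tray at its end (never touch the chips with the gripper), and stand the scraper back on its rubber mat. Then turn the carousel (it has a red turning bar on top) to bring each brass-nosed chuck in turn to the window of the clear guard, and stand every one of them upright in the middle of a green-ringed spot on the stage, one to a spot. Leave the blue chucks upright in the carousel, and do not disturb the bottle and the lens.

Things in the scene. Friction and masses are not known exactly. Their poses are not given: they have to be found in the camera images.
- carousel_base: Fixed round white foot of the carousel, 332 mm diameter, carrying a clear guard panel 100 to 106 mm above the table over the turntable, on four 10 mm posts at x -97 or 92, y +-133 mm. Origin on the turning axis, on the table. The guard has a yellow-edged window, open from x = -45 mm outward (-x) and for y = -85..85 mm.
- carousel: Turntable, grey disc 310 mm diameter; turns endlessly either way (friction 0.15 N m, stays where left). Origin on the axis, 14 mm above the table. Compartment floor 30 mm above the table. Six 60-degree compartments, middles at 0, 60, 120.. degrees from this frame's x axis; walls 14 mm high, outer rim 12 mm. The turning bar lies along this frame's x axis.
- stage: Fixed test stage: aluminium plate 190 mm (x) by 280 mm (y), top 50 mm above the table. Origin on the table under the plate's centre. Steel lips 6 mm thick, 10 mm high along the edges x = +-92 mm; none at the ends. At the +y end, from y = 140 to 250 mm and x = -90..90 mm, is the fixed black open catch tray, floor 5 mm and rim 34 mm above the table.
- window (a point): Point on the compartment floor level under the middle of the guard's window, 105 mm from the hub, on the foot's -x side. A chuck can be lifted out only when it stands about here; elsewhere the guard is above it.
- bar (a point): Middle of the red turning bar on the hub, above the guard: 70 mm long along the turntable's x axis, 16 mm thick, from 120 to 156 mm above the table (this point at 138 mm). Grip it from above and turn it about the vertical axis to turn the carousel.
- tray (a point): Centre of the catch tray's floor.
- spot_0 (a point): Centre of one of the four green-ringed spots (64 mm diameter, flush) on the top of the stage plate: spot 0 is at x = -45, y = -60 mm of the stage. Any brass-nosed chuck may go on any spot, one to a spot.
- spot_1 (a point): Centre of one of the four green-ringed spots (64 mm diameter, flush) on the top of the stage plate: spot 1 is at x = 45, y = -60 mm of the stage. Any brass-nosed chuck may go on any spot, one to a spot.
- spot_2 (a point): Centre of one of the four green-ringed spots (64 mm diameter, flush) on the top of the stage plate: spot 2 is at x = -45, y = 60 mm of the stage. Any brass-nosed chuck may go on any spot, one to a spot.
- spot_3 (a point): Centre of one of the four green-ringed spots (64 mm diameter, flush) on the top of the stage plate: spot 3 is at x = 45, y = 60 mm of the stage. Any brass-nosed chuck may go on any spot, one to a spot.
- brass_a: Brass-nosed chuck (dark steel with brass nose and bands), wanted on the stage; may be absent. Flange 56 mm diameter, 12 mm high; on it a cylinder 30 mm diameter from 12 to 54 mm up, then a tapered nose to 66 mm. Origin: centre of the underside, z up its axis; yaw means nothing. About 0.2 kg. Starts upright in a compartment, 105 mm from the hub axis.
- brass_b: Brass-nosed chuck (dark steel with brass nose and bands), wanted on the stage; may be absent. Flange 56 mm diameter, 12 mm high; on it a cylinder 30 mm diameter from 12 to 54 mm up, then a tapered nose to 66 mm. Origin: centre of the underside, z up its axis; yaw means nothing. About 0.2 kg. Starts upright in a compartment, 105 mm from the hub axis.
- brass_c: Brass-nosed chuck (dark steel with brass nose and bands), wanted on the stage; may be absent. Flange 56 mm diameter, 12 mm high; on it a cylinder 30 mm diameter from 12 to 54 mm up, then a tapered nose to 66 mm. Origin: centre of the underside, z up its axis; yaw means nothing. About 0.2 kg. Starts upright in a compartment, 105 mm from the hub axis.
- brass_d: Brass-nosed chuck (dark steel with brass nose and bands), wanted on the stage; may be absent. Flange 56 mm diameter, 12 mm high; on it a cylinder 30 mm diameter from 12 to 54 mm up, then a tapered nose to 66 mm. Origin: centre of the underside, z up its axis; yaw means nothing. About 0.2 kg. Starts upright in a compartment, 105 mm from the hub axis.
- blue_a: Blue chuck (blue all over), to be left in the carousel. Flange 56 mm diameter, 12 mm high; on it a cylinder 30 mm diameter from 12 to 54 mm up, then a tapered nose to 66 mm. Origin: centre of the underside, z up its axis; yaw means nothing. About 0.2 kg. Starts upright in a compartment, 105 mm from the hub axis.
- blue_b: Blue chuck (blue all over), to be left in the carousel. Flange 56 mm diameter, 12 mm high; on it a cylinder 30 mm diameter from 12 to 54 mm up, then a tapered nose to 66 mm. Origin: centre of the underside, z up its axis; yaw means nothing. About 0.2 kg. Starts upright in a compartment, 105 mm from the hub axis.
- chip_a: Copper-coloured loose chip (offcut), 30 x 20 x 10 mm, 20 g, lying on the stage plate at the start; may be absent. Origin: centre of its underside.
- chip_b: Copper-coloured loose chip (offcut), round, 26 mm diameter, 10 mm high, 20 g, lying on the stage plate at the start; may be absent. Origin: centre of its underside.
- chip_c: Copper-coloured loose chip (offcut), 24 x 24 x 12 mm, 20 g, lying on the stage plate at the start; may be absent. Origin: centre of its underside.
- chip_d: Copper-coloured loose chip (offcut), 36 x 14 x 10 mm, 20 g, lying on the stage plate at the start; may be absent. Origin: centre of its underside.
- scraper: Scraper block: orange blade 26 mm (its x) by 120 mm (its y) and 20 mm high, with a black upright grip on top, 20 mm thick (x), 60 mm long (y), from 20 to 66 mm above the underside. Origin: centre of the underside. About 0.2 kg. Starts standing on its rubber mat; sweep with its long face, moving along its x.
- mat: Fixed black rubber mat on the table, 90 mm (x) by 180 mm (y), 3 mm thick, where the scraper lives, standing upright and wholly on the mat. Origin: centre of the underside.
- oil: Bystander: amber bottle 52 mm diameter, 110 mm high. Leave it alone.
- lens: Bystander: black lens barrel 68 mm diameter, 85 mm high. Leave it alone.
There are look-alikes about, which are no part of the job. What is shaped like the brass_a but pink or purple is not meant.

How it is judged:
By the outcome, as a careful person would: the job done as asked, in the order asked, and still so for the second after the job is handed in, with the robot touching nothing.
Of brass_a, brass_b, brass_c, brass_d only 3 to 4 are there at a start; the rules pass over those that are not, and their reading is None.
Of chip_a, chip_b, chip_c, chip_d only 2 to 4 are there at a start; the rules pass over those that are not, and their reading is None.
At some moment in a run one of brass_a, brass_b, brass_c, brass_d may be knocked a few centimetres aside while the robot is not near it.
Once in a run the grip may slacken for a moment while it holds something.
It also fails if it takes over 210 s, if anything falls off the work surface, if the arm or the gripper's body presses on something with over 40 N, if the wrist force passes 120 N, or if a joint passes its speed limit or range.

## Working session

There is one attempt and no reset: what is moved stays moved. The work goes in short steps, Python scripts to look and compute and a shell command to move; the robot and the scene stay as the last step left them, time stands still between calls to the robot, and variables do not carry over. Pictures are saved under pics/ and viewed, on a budget of 14 in all, crops included, one or two more only if the job needs it, and the job is handed in when it is done.

```bash
ls; mkdir -p pics
python3 - <<'E'
from rig import observe,camera,env
import cv2,numpy as np
s=observe();print(s['t'],s['tool_pos'],s['tcp_rot'],env.tip_reach,s['finger_gap'])
for n in('top','scene'):
    c=camera(n);cv2.imwrite(f'pics/{n}0.png',cv2.resize(c['image'][:,:,::-1],(800,600),interpolation=cv2.INTER_CUBIC));print(n,c['mtx'],c['k1'],c['world_to_cam'])
c=camera('wrist');print(c['hand_eye'],c['mtx'],c['k1'])
E
```

```text
pics
0.0 [ 0.23676968 -0.55102656  0.24914972] [-3.07521603e+00 -6.32680444e-01  4.63620102e-04] 0.019 0.08533801757741737
top [[458.40650292   0.         285.59267893]
 [  0.         458.40650292 208.77388997]
 [  0.           0.           1.        ]] -0.07316626688523113 [[-2.29758224e-02 -9.99715205e-01 -6.45139599e-03 -2.99245098e-02]
 [-9.75123167e-01  2.38327950e-02 -2.20378783e-01  5.28843062e-01]
 [ 2.20469775e-01  1.22752191e-03 -9.75393034e-01  1.28745199e+00]
 [ 0.00000000e+00  0.00000000e+00  0.00000000e+00  1.00000000e+00]]
scene [[425.35327315   0.         271.20591429]
 [  0.         425.35327315 208.96040787]
 [  0.           0.           1.        ]] -0.10874589690157208 [[-0.87204949  0.48941446  0.00177919  0.44795283]
 [ 0.39252376  0.7015696  -0.59474801 -0.10581885]
 [-0.2923265  -0.51795133 -0.80391022  1.28866283]
 [ 0.          0.          0.          1.        ]]
[[ 8.11710728e-04 -9.64511752e-01 -2.64038676e-01  6.70388917e-02]
 [ 9.99999556e-01  6.56242126e-04  6.77011142e-04 -1.29256777e-03]
 [-4.79711900e-04 -2.64039108e-01  9.64511856e-01 -1.21507245e-01]
 [ 0.00000000e+00  0.00000000e+00  0.00000000e+00  1.00000000e+00]] [[315.07996866   0.         278.06809952]
 [  0.         315.07996866 205.71713229]
 [  0.           0.           1.        ]] -0.06381011240788739
```

View pics/top0.png

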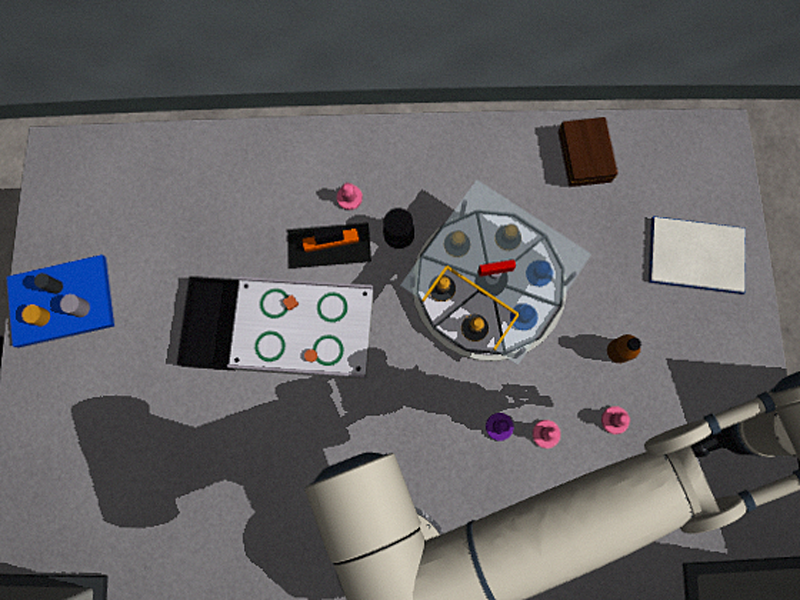

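View pics/scene0.png

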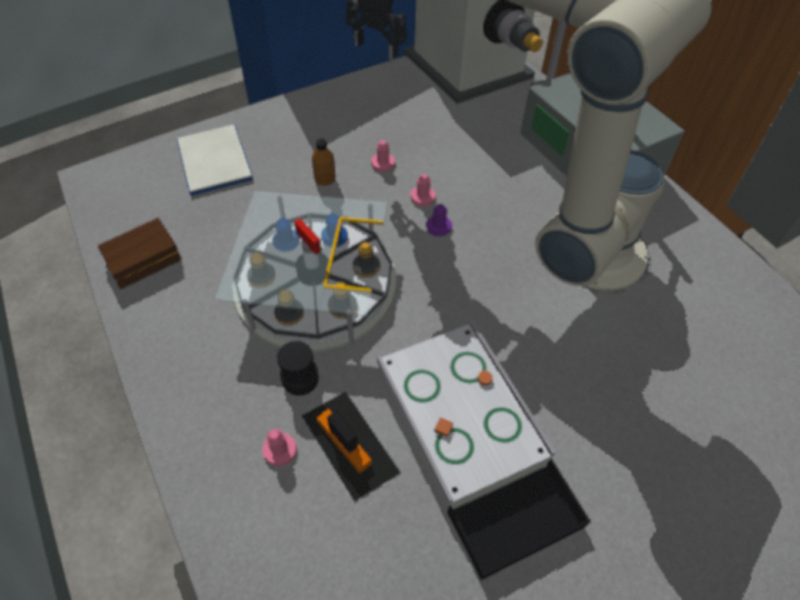

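Top view: the stage is at about (300,325) with two chips at (290,302) and (310,355). The scraper is on its mat at (330,240). The carousel is at (490,283), with brass chucks at (443,286), (478,326), (457,240) and (508,236), and blue ones at (540,272) and (525,316). The scene view agrees.

```bash
cat > h.py <<'E'
from rig import observe,camera,env
import cv2,numpy as np
from scipy.spatial.transform import Rotation as R
def grab(n):
    s=observe();c=camera(n)
    if n=='wrist':
        T=np.eye(4);T[:3,:3]=R.from_rotvec(s['tcp_rot']).as_matrix();T[:3,3]=s['tool_pos'];c['c2w']=T@c['hand_eye']
    else: c['c2w']=np.linalg.inv(c['world_to_cam'])
    c['hsv']=cv2.cvtColor(c['image'],cv2.COLOR_RGB2HSV);return c
def w(c,uv,z):
    uv=np.asarray(uv,float).reshape(-1,1,2)
    d=np.array([c['k1'],0,0,0.])
    p=cv2.undistortPoints(uv,c['mtx'],d).reshape(-1,2)
    r=np.c_[p,np.ones(len(p))]@c['c2w'][:3,:3].T;o=c['c2w'][:3,3]
    return o[:2]+r[:,:2]*((z-o[2])/r[:,2])[:,None]
def px(c,P):
    v=np.linalg.inv(c['c2w']);return cv2.projectPoints(np.asarray(P,float).reshape(-1,3),cv2.Rodrigues(v[:3,:3])[0],v[:3,3],c['mtx'],np.array([c['k1'],0,0,0.]))[0].reshape(-1,2)
def blobs(c,lo,hi,amin=15):
    m=cv2.inRange(c['hsv'],np.array(lo),np.array(hi))
    if lo[0]<5 and hi[0]<=12: pass
    k,_=cv2.findContours(m,cv2.RETR_EXTERNAL,cv2.CHAIN_APPROX_NONE)
    return [x[:,0,:] for x in k if cv2.contourArea(x)>=amin]
def save(c,f): cv2.imwrite('pics/'+f,cv2.resize(c['image'][:,:,::-1],(800,600),interpolation=cv2.INTER_CUBIC))
E
python3 - <<'E'
from h import *
np.set_printoptions(precision=4,suppress=True)
for n in('top','scene'):
    c=grab(n);print(n)
    for nm,lo,hi,z in (('green',(60,80,30),(90,255,255),.05),('red',(0,200,100),(3,255,255),.156),('orange',(4,170,120),(15,255,255),.02),('yellow',(18,150,120),(30,255,255),.104)):
        for k in blobs(c,lo,hi,12):
            r=cv2.minAreaRect(k.astype(np.float32));p=w(c,k,z);q=cv2.minAreaRect((p*1000).astype(np.float32))
            print(nm,len(k),np.round(r[0]),'->',np.round(q[0],1),np.round(q[1]),round(q[2],1))
E
```

```text
top
green 96 [229. 245.] -> [426.1 124.8] [58. 59.] 89.9
green 57 [189. 242.] -> [436.8 242.9] [60. 59.] 45.2
green 57 [232. 214.] -> [516.7 116.2] [60. 57.] 88.6
green 90 [191. 212.] -> [527.3 237.6] [56. 61.] 85.9
red 54 [348. 186.] -> [ 565.5 -216.8] [15. 67.] 8.4
orange 22 [217. 248.] -> [420.6 164.4] [24. 21.] 88.8
orange 22 [203. 211.] -> [535.4 208.2] [25. 23.] 33.5
orange 91 [231. 167.] -> [672.7 124.1] [ 28. 119.] 9.6
yellow 20 [335. 226.] -> [ 464.7 -180.3] [17. 23.] 87.4
yellow 45 [ 25. 220.] -> [503.3 714.7] [58. 34.] 82.8
yellow 132 [344. 212.] -> [ 503.4 -208.7] [166.  73.] 23.7
yellow 73 [307. 200.] -> [ 542.6 -105.3] [28. 87.] 52.3
scene
green 112 [318. 313.] -> [524.  239.9] [58. 54.] 0.2
green 66 [352. 297.] -> [434.5 245.5] [57. 58.] 40.0
green 74 [384.  90.] -> [-121.6 -331.7] [179.  74.] 88.7
red 35 [214. 162.] -> [ 567.5 -208.9] [12. 66.] 5.7
orange 28 [254. 319.] -> [654.3 169.4] [31. 14.] 77.2
orange 33 [226. 294.] -> [685.  81.] [40. 21.] 59.7
yellow 72 [243. 201.] -> [545.1 -96.9] [16. 88.] 45.7
yellow 15 [255. 172.] -> [ 469.6 -168.9] [11. 16.] 60.7
yellow 130 [240. 165.] -> [ 500.7 -208. ] [159.  71.] 24.2
yellow 14 [374.  27.] -> [-285.4 -606.2] [34. 19.] 51.7
```

```bash
cat >> h.py <<'E'
def go(x,y,z,th):
    "shift (mm) and turn for the move from here to world mm x,y,z with tool x at angle th (deg), tool down"
    s=observe();Rm=R.from_rotvec(s['tcp_rot']);a=np.radians(th)
    T=R.from_matrix(np.array([[np.cos(a),np.sin(a),0],[np.sin(a),-np.cos(a),0],[0,0,-1]]).T@np.eye(3)) if 0 else R.from_matrix(np.column_stack([(np.cos(a),np.sin(a),0),(np.sin(a),-np.cos(a),0),(0,0,-1)]))
    d=Rm.inv().apply(np.array([x,y,z])-s['tool_pos']*1000);t=(Rm.inv()*T).as_rotvec()
    print('go',np.round(d,1),np.round(t,4),'rows',round(max(np.linalg.norm(d)/41.7,np.degrees(np.linalg.norm(t))/7.16),1))
def st():
    s=observe();X=R.from_rotvec(s['tcp_rot']).as_matrix()
    print('t %.2f'%s['t'],'tcp',np.round(s['tool_pos']*1000,1),'th %.2f'%np.degrees(np.arctan2(X[1,0],X[0,0])),'tilt %.2f'%np.degrees(np.arccos(-X[2,2])),'F',np.round(s['contact_force'],1),'gap %.1f'%(s['finger_gap']*1000),'q6 %.2f'%s['qpos'][5])
E
python3 -c "
from h import *
st();go(620,120,250,99.6)"
```

```text
t 0.25 tcp [ 236.8 -551.2  249.7] th 23.25 tilt 0.05 F [ 0.6 -0.3 -0.3] gap 85.0 q6 -0.06
go [ 6.170e+02 -4.654e+02  2.000e-01] [-8.0000e-04 -6.0000e-04 -1.3326e+00] rows 18.5
```

```bash
python3 -m pendant '[[310,-233,0,0,0,-0.667,80],[310,-233,0,0,0,-0.667,80],[310,-233,0,0,0,-0.667,80],[310,-233,0,0,0,-0.667,80],[310,-233,0,0,0,-0.667,80],[310,-233,0,0,0,-0.667,80],[310,-233,0,0,0,-0.667,80],[310,-233,0,0,0,-0.667,80],[310,-233,0,0,0,-0.667,80],[310,-233,0,0,0,-0.667,80]]'
python3 -c "
from h import *
st();go(670,124,220,99.6)"
```

```text
t: 1.08
tool_pos: [0.4315, -0.2104, 0.2505]
tcp_rot: [-2.696, -1.611, -0.003]
contact_force: [-0.5, -1.0, -0.5]
finger_gap: 0.0803
t 1.08 tcp [ 431.5 -210.4  250.5] th 61.73 tilt 0.13 F [-0.5 -1.  -0.5] gap 80.3 q6 -0.03
go [407.4  51.6  31.4] [ 0.0012 -0.002  -0.661 ] rows 9.9
```

```bash
python3 -m pendant '[[407,52,31,0,0,-0.661,80],[407,52,31,0,0,-0.661,80],[407,52,31,0,0,-0.661,80],[407,52,31,0,0,-0.661,80],[407,52,31,0,0,-0.661,80],[407,52,31,0,0,-0.661,80],[407,52,31,0,0,-0.661,80],[407,52,31,0,0,-0.661,80],[407,52,31,0,0,-0.661,80],[407,52,31,0,0,-0.661,80]]'
python3 -m pendant '[[0,0,0,0,0,0,80],[0,0,0,0,0,0,80]]'
python3 - <<'E'
from h import *
st();c=grab('wrist');save(c,'w1.png')
for k in blobs(c,(4,150,90),(15,255,255),30):
    q=cv2.minAreaRect((w(c,k,.023)*1000).astype(np.float32));print(len(k),k.mean(0),q)
E
```

```text
t: 1.92
tool_pos: [0.6707, 0.1205, 0.2185]
tcp_rot: [-2.032, -2.396, 0.0]
contact_force: [0.9, -0.8, 0.5]
finger_gap: 0.0796
t: 2.08
tool_pos: [0.67, 0.1198, 0.2165]
tcp_rot: [-2.028, -2.396, 0.005]
contact_force: [-0.5, -0.7, 0.2]
finger_gap: 0.0802
t 2.08 tcp [670.  119.8 216.5] th 99.50 tilt 0.23 F [-0.5 -0.7  0.2] gap 80.2 q6 -0.04
360 [279.42777778 192.10833333] ((669.6013793945312, 125.352294921875), (25.856063842773438, 119.11334991455078), 10.191603660583496)
78 [  8.3974359  110.20512821] ((385.9571838378906, 155.94325256347656), (26.72237777709961, 20.411420822143555), 88.76129913330078)
100 [125.74  76.65] ((506.9893798828125, 203.30581665039062), (26.084840774536133, 28.269691467285156), 32.65576171875)
```

View pics/w1.png

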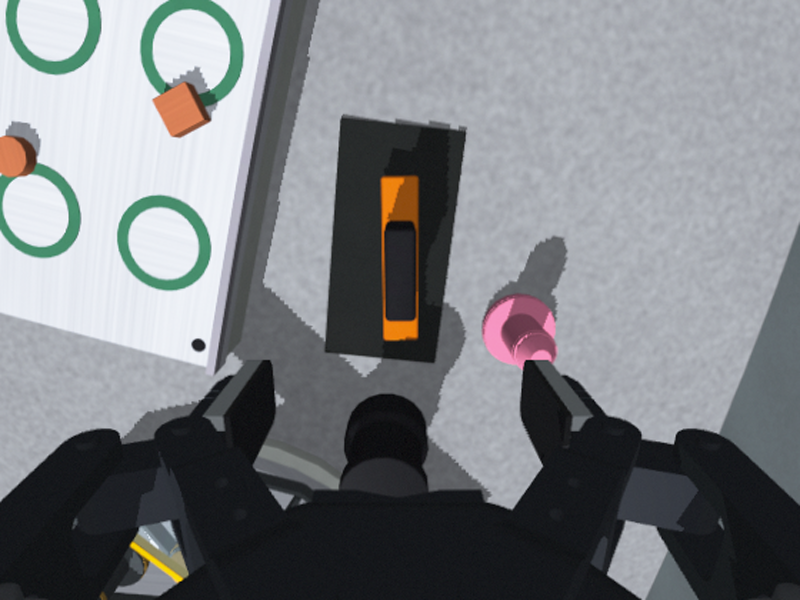

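The wrist view shows the scraper at (400,260), with the square chip at (180,108) and the round chip at (12,157). No other chips are visible. I'll descend and grip.

```bash
python3 -c "
from h import *
go(669.6,125.4,51,100.2)"
```

```text
go [  7.    1.4 166.9] [-0.0023  0.0003 -0.0139] rows 4.0
```

```bash
python3 -m pendant '[[7,1,40,0,0,-0.014,45],[7,1,80,0,0,-0.014,45],[7,1,120,0,0,-0.014,45],[7,1,145,0,0,-0.014,45],[7,1,160,0,0,-0.014,45],[7,1,166,0,0,-0.014,45],[7,1,167,0,0,-0.014,45],[7,1,167,0,0,-0.014,45]]' 60
python3 -m pendant '[[0,0,0,0,0,0,15],[0,0,0,0,0,0,10],[0,0,0,0,0,0,10],[0,0,0,0,0,0,10],[0,0,0,0,0,0,10],[0,0,0,0,0,0,10]]' 60
python3 -c "
from h import *
st()"
```

```text
t: 2.8
tool_pos: [0.6701, 0.1241, 0.0541]
tcp_rot: [2.017, 2.407, 0.002]
contact_force: [-0.7, 0.7, 0.4]
finger_gap: 0.0449
t: 3.3
tool_pos: [0.6709, 0.1249, 0.055]
tcp_rot: [2.015, 2.407, 0.004]
contact_force: [-0.5, -0.9, 7.4]
finger_gap: 0.0188
t 3.30 tcp [670.9 124.9  55. ] th 100.14 tilt 0.23 F [-0.5 -0.9  7.4] gap 18.8 q6 -0.04
```

```bash
python3 -m pendant '[[0,0,-30,0,0,0,10],[0,0,-65,0,0,0,10],[0,0,-95,0,0,0,10],[0,0,-95,0,0,0,10]]' 60
python3 -c "
from h import *
st();go(442,93,150,175.1)"
```

```text
t: 3.63
tool_pos: [0.6723, 0.1254, 0.1564]
tcp_rot: [2.011, 2.403, 0.014]
contact_force: [0.5, -0.3, 0.4]
finger_gap: 0.0193
t 3.63 tcp [672.3 125.4 156.4] th 100.15 tilt 0.71 F [ 0.5 -0.3  0.4] gap 19.3 q6 -0.04
go [   8.7 -232.5    3.5] [ 0.0103  0.0086 -1.3081] rows 10.5
```

```bash
python3 -m pendant '[[0,-40,0,0,0,-0.11,10],[0,-80,0,0,0,-0.23,10],[0,-120,0,0,0,-0.35,10],[0,-160,0,0,0,-0.47,10],[0,-190,0,0,0,-0.59,10],[5,-220,0,0,0,-0.71,10],[8,-232,0,0,0,-0.83,10],[8,-232,0,0,0,-0.95,10],[8,-232,0,0,0,-1.07,10],[8,-232,0,0,0,-1.19,10]]' 60
python3 -m pendant '[[0,0,0,0,0,-0.115,10],[0,0,0,0,0,-0.115,10],[0,0,0,0,0,-0.115,10]]' 60
python3 - <<'E'
from h import *
st();go(442,93,150,175.1)
c=grab('wrist');save(c,'w2.png')
for k in blobs(c,(60,80,30),(90,255,255),200):
    (u,v),ax,a=cv2.fitEllipse(k.astype(np.float32));print('ring',u,v,ax,w(c,(u,v),.05)*1000)
E
```

```text
t: 4.47
tool_pos: [0.4393, 0.0921, 0.1469]
tcp_rot: [0.31, 3.126, 0.0]
contact_force: [0.2, 0.4, -0.6]
finger_gap: 0.0191
t: 4.72
tool_pos: [0.4396, 0.092, 0.1468]
tcp_rot: [-0.145, -3.138, 0.0]
contact_force: [0.4, -0.0, -2.2]
finger_gap: 0.0194
t 4.72 tcp [439.6  92.  146.8] th 174.72 tilt 0.04 F [ 0.4 -0.  -2.2] gap 19.4 q6 -1.35
go [-2.3  1.2 -3.2] [-0.0001 -0.0006 -0.0066] rows 0.1
ring 465.26458740234375 295.4322204589844 (58.627017974853516, 68.29027557373047) [[520.51669289 236.95982121]]
ring 332.5744934082031 206.48011779785156 (37.170127868652344, 64.08392333984375) [[436.50849099 132.93193481]]
ring 482.6988525390625 188.1979522705078 (75.16184997558594, 88.63084411621094) [[432.7613056  243.40948648]]
ring 329.1376037597656 155.51470947265625 (20.710039138793945, 48.55867004394531) [[399.80217631 132.29171976]]
```

View pics/w2.png

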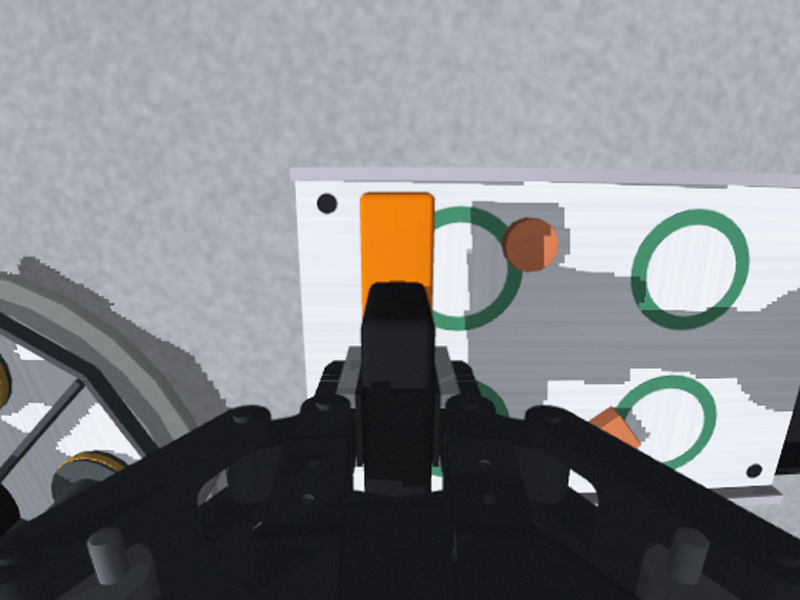

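Wrist view: the blade (397,240) is held behind both the round chip (530,245) and the square chip (612,430), and is square to the stage. I'll lower it in lane A.

```bash
python3 -m pendant '[[-6,0,20,0,0,-0.007,10],[-6,0,38,0,0,-0.007,10],[-6,0,42,0,0,-0.007,10],[-6,0,42,0,0,-0.007,10],[-6,0,42,0,0,-0.007,10]]' 60
python3 - <<'E'
from h import *
st();c=grab('scene');im=c['image'][220:360,240:420,::-1];cv2.imwrite('pics/s1.png',cv2.resize(im,None,fx=4,fy=4,interpolation=cv2.INTER_CUBIC))
E
```

```text
t: 5.18
tool_pos: [0.4459, 0.0915, 0.1058]
tcp_rot: [0.13, 3.139, 0.0]
contact_force: [0.2, -0.7, -1.8]
finger_gap: 0.0195
t 5.18 tcp [445.9  91.5 105.8] th 175.24 tilt 0.01 F [ 0.2 -0.7 -1.8] gap 19.5 q6 -1.36
```

View pics/s1.png

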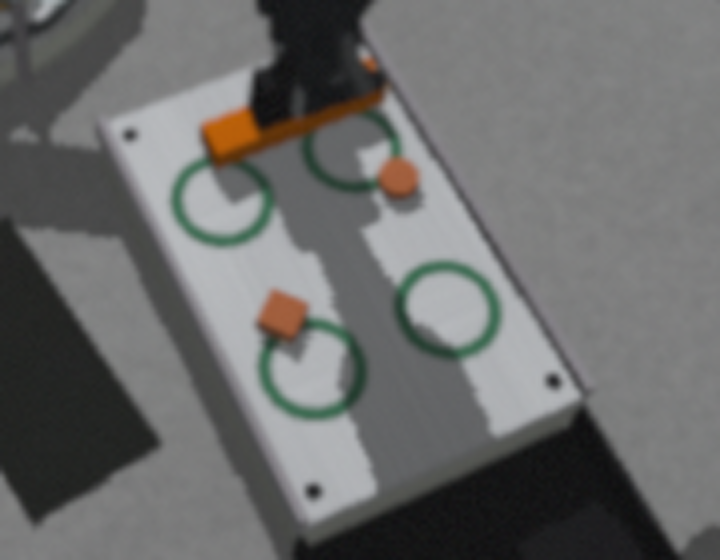

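The blade is just above the plate, behind the round chip at (398,178). I'll lower it a little more until it makes contact.

```bash
for i in 1 2 ; do python3 -m pendant '[[0,0,1.5,0,0,0,10],[0,0,1.5,0,0,0,10]]' 60 | egrep 'tool_pos|contact'; done
```

```text
tool_pos: [0.4462, 0.0915, 0.1045]
contact_force: [-0.0, -0.2, -2.1]
tool_pos: [0.4459, 0.0914, 0.1023]
contact_force: [0.4, 0.3, -3.0]
```

```bash
python3 -m pendant '[[0,12,0,0,0,0,10],[0,30,0,0,0,0,10],[0,50,0,0,0,0,10],[0,70,0,0,0,0,10],[0,90,0,0,0,0,10],[0,110,0,0,0,0,10],[0,130,0,0,0,0,10],[0,150,0,0,0,0,10],[0,170,0,0,0,0,10],[0,190,0,0,0,0,10]]' 60
python3 -m pendant '[[0,20,0,0,0,0,10],[0,38,0,0,0,0,10],[0,52,0,0,0,0,10],[0,52,0,0,0,0,10]]' 60
python3 - <<'E'
from h import *
st();c=grab('scene');im=c['image'][220:420,220:440,::-1];cv2.imwrite('pics/s2.png',cv2.resize(im,None,fx=3,fy=3,interpolation=cv2.INTER_CUBIC))
E
```

```text
t: 6.4
tool_pos: [0.4614, 0.2818, 0.1023]
tcp_rot: [0.128, 3.139, -0.0]
contact_force: [0.1, -0.7, -1.8]
finger_gap: 0.0188
t: 6.73
tool_pos: [0.4654, 0.3349, 0.102]
tcp_rot: [-0.125, -3.139, -0.001]
contact_force: [0.1, -0.5, -2.5]
finger_gap: 0.0191
t 6.73 tcp [465.4 334.9 102. ] th 175.43 tilt 0.06 F [ 0.1 -0.5 -2.5] gap 19.1 q6 -0.93
```

View pics/s2.png

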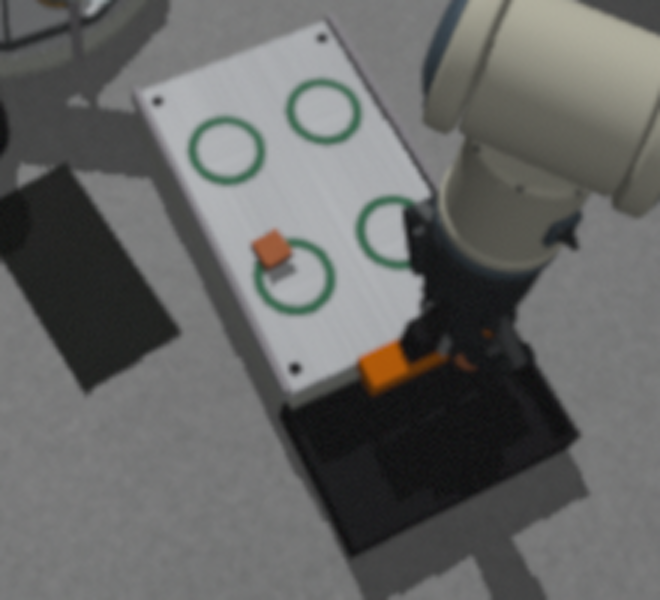

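The square chip is still on the plate at (270,248). The round one has gone over the edge at about (465,362). Lane B next.

```bash
python3 -m pendant '[[0,0,-20,0,0,0,10],[0,-20,-32,0,0,0,10],[-16,-58,-32,0,0,0,10],[-32,-95,-32,0,0,0,10],[-46,-130,-32,0,0,0,10],[-46,-165,-32,0,0,0,10],[-46,-166,-32,0,0,0,10],[-46,-166,-15,0,0,0,10],[-46,-166,0,0,0,0,10],[-46,-166,0,0,0,0,10]]' 60
python3 -m pendant '[[0,10,0,0,0,0,10],[0,30,0,0,0,0,10],[0,50,0,0,0,0,10],[0,70,0,0,0,0,10],[0,90,0,0,0,0,10],[0,110,0,0,0,0,10],[0,130,0,0,0,0,10],[0,150,0,0,0,0,10],[0,166,0,0,0,0,10],[0,166,0,0,0,0,10]]' 60
python3 -m pendant '[[0,0,-40,0,0,0,10],[0,-35,-50,0,0,0,10],[0,-76,-50,0,0,0,10],[0,-110,-50,0,0,0,10],[0,-140,-50,0,0,0,10],[0,-150,-50,0,0,0,10]]' 60
python3 - <<'E'
from h import *
st();c=grab('wrist');save(c,'w3.png')
E
```

```text
t: 7.62
tool_pos: [0.4977, 0.1621, 0.1015]
tcp_rot: [-0.131, -3.139, 0.001]
contact_force: [0.3, 0.6, -1.4]
finger_gap: 0.0189
t: 8.45
tool_pos: [0.5107, 0.3324, 0.1022]
tcp_rot: [-0.124, -3.139, -0.003]
contact_force: [-0.2, 0.2, -1.0]
finger_gap: 0.0197
t: 8.95
tool_pos: [0.4988, 0.1759, 0.1527]
tcp_rot: [0.133, 3.138, -0.003]
contact_force: [-1.1, -0.7, -2.0]
finger_gap: 0.0194
t 8.95 tcp [498.8 175.9 152.7] th 175.15 tilt 0.11 F [-1.1 -0.7 -2. ] gap 19.4 q6 -1.21
```

View pics/w3.png

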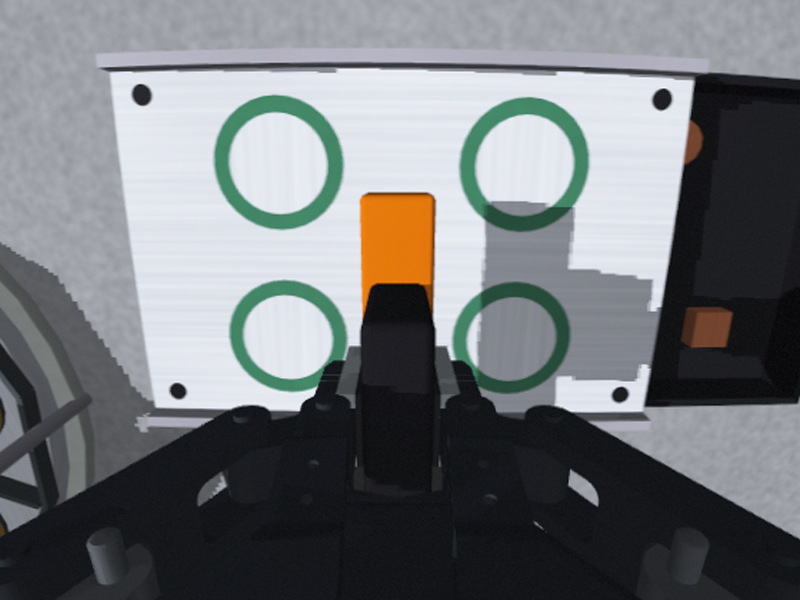

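The plate is clear and both chips lie in the tray, the round one at (693,142) and the square one at (707,328). All four rings are visible, so I'll measure them here and work out the return move.

Run:
```python
from h import *
c=grab('wrist')
for k in blobs(c,(60,80,30),(90,255,255),200):
    (u,v),ax,a=cv2.fitEllipse(k.astype(np.float32));print('ring',np.round(ax),w(c,(u,v),.05)*1000)
go(670.5,125,156,100.2)
```

```text
ring [75. 81.] [[522.14445357 236.94669781]]
ring [75. 80.] [[510.94449218 118.11393608]]
ring [87. 94.] [[433.47894218 244.89720186]]
ring [88. 94.] [[422.61173398 126.70140145]]
go [-175.2  -38.2   -3.2] [4.000e-04 5.000e-04 1.308e+00] rows 10.5
```

```bash
python3 -m pendant '[[-17,-4,-3,0,0,0.12,10],[-35,-8,-3,0,0,0.24,10],[-52,-12,-3,0,0,0.36,10],[-70,-16,-3,0,0,0.48,10],[-87,-19,-3,0,0,0.6,10],[-105,-23,-3,0,0,0.72,10],[-122,-27,-3,0,0,0.84,10],[-140,-31,-3,0,0,0.96,10],[-158,-35,-3,0,0,1.08,10],[-175,-38,-3,0,0,1.2,10]]' 60
python3 -m pendant '[[0,0,0,0,0,0.108,10],[0,0,0,0,0,0.108,10],[0,0,0,0,0,0.108,10]]' 60
python3 -c "
from h import *
st();go(670.5,125,57,100.2)"
```

```text
t: 9.88
tool_pos: [0.6715, 0.1287, 0.1546]
tcp_rot: [-1.884, -2.513, -0.0]
contact_force: [-0.2, -0.1, -1.5]
finger_gap: 0.0191
t: 10.13
tool_pos: [0.6704, 0.1287, 0.1546]
tcp_rot: [-2.005, -2.417, 0.001]
contact_force: [0.6, -0.6, -2.7]
finger_gap: 0.0194
t 10.13 tcp [670.4 128.7 154.6] th 100.62 tilt 0.07 F [ 0.6 -0.6 -2.7] gap 19.4 q6 -0.05
go [-3.7 -0.5 97.6] [-0.001  -0.0007  0.0074] rows 2.3
```

```bash
python3 -m pendant '[[-4,0,40,0,0,0.007,10],[-4,0,75,0,0,0.007,10],[-4,0,90,0,0,0.007,10],[-4,0,97,0,0,0.007,10],[-4,0,97,0,0,0.007,10],[-4,0,97,0,0,0.007,10]]' 60 | egrep 'tool|force'
for i in 1 2; do python3 -m pendant '[[0,0,1.5,0,0,0,10],[0,0,1.5,0,0,0,10]]' 60 | egrep 'tool_pos|contact'; done
```

```text
tool_pos: [0.6715, 0.1241, 0.0594]
contact_force: [-0.3, -0.1, -0.8]
tool_pos: [0.672, 0.1237, 0.0585]
contact_force: [-0.5, -0.3, -1.5]
tool_pos: [0.6715, 0.1234, 0.0558]
contact_force: [0.6, -0.6, -2.8]
```

```bash
python3 -m pendant '[[0,0,1.5,0,0,0,10],[0,0,1.5,0,0,0,10],[0,0,1.5,0,0,0,28],[0,0,1.5,0,0,0,45],[0,0,1.5,0,0,0,45],[0,0,1.5,0,0,0,45]]' 60 
python3 -m pendant '[[0,0,-30,0,0,0,45],[0,0,-70,0,0,0,45],[0,0,-110,0,0,0,45],[0,0,-150,0,0,0,45],[0,0,-190,0,0,0,45],[0,0,-190,0,0,0,45]]'
python3 - <<'E'
from h import *
st();c=grab('wrist');save(c,'w4.png')
for k in blobs(c,(4,150,90),(15,255,255),30):
    q=cv2.minAreaRect((w(c,k,.023)*1000).astype(np.float32));print(len(k),k.mean(0),q)
go(440,-130,240,99.6)
E
```

```text
t: 11.47
tool_pos: [0.6713, 0.1233, 0.054]
tcp_rot: [2.02, 2.406, 0.0]
contact_force: [0.1, -0.4, 0.3]
finger_gap: 0.0447
t: 11.97
tool_pos: [0.6731, 0.1235, 0.256]
tcp_rot: [2.013, 2.397, 0.019]
contact_force: [0.7, 0.8, 1.9]
finger_gap: 0.045
t 11.97 tcp [673.1 123.5 256. ] th 99.97 tilt 0.94 F [0.7 0.8 1.9] gap 45.0 q6 -0.04
328 [271.12195122 181.1554878 ] ((670.7402954101562, 124.23397827148438), (25.653766632080078, 118.26054382324219), 10.292216300964355)
go [-209.3 -273.4    8.5] [0.0124 0.0005 0.0065] rows 8.3
```

```bash
python3 -c "
from h import *
go(505,-170,300,60)"
```

```text
go [-260.  -215.5  -50.7] [ 0.0121 -0.0038  0.6976] rows 8.2
```

```bash
python3 -m pendant '[[-260,-215,-50,0,0,0.7,45],[-260,-215,-50,0,0,0.7,45],[-260,-215,-50,0,0,0.7,45],[-260,-215,-50,0,0,0.7,45],[-260,-215,-50,0,0,0.7,45],[-260,-215,-50,0,0,0.7,45],[-260,-215,-50,0,0,0.7,45],[-260,-215,-50,0,0,0.7,45],[-260,-215,-50,0,0,0.7,45],[-260,-215,-50,0,0,0.7,45]]'
python3 -m pendant '[[0,0,0,0,0,0,45],[0,0,0,0,0,0,45]]' >/dev/null
python3 - <<'E'
from h import *
st();c=grab('wrist');save(c,'w5.png')
for nm,lo,hi,z in (('red',(0,200,90),(3,255,255),.156),('yellow',(18,150,110),(32,255,255),.106)):
    for k in blobs(c,lo,hi,60):
        q=cv2.minAreaRect((w(c,k,z)*1000).astype(np.float32));print(nm,len(k),k.mean(0),q)
E
```

```text
t: 12.85
tool_pos: [0.5033, -0.1723, 0.2938]
tcp_rot: [2.726, 1.561, -0.0]
contact_force: [-0.7, -0.1, -0.8]
finger_gap: 0.0448
t 13.02 tcp [ 505.  -168.9  292.8] th 59.93 tilt 0.09 F [-0.1  0.6 -0.2] gap 45.4 q6 0.14
red 145 [363.04137931 209.77241379] ((563.8583984375, -211.73936462402344), (14.783357620239258, 69.42021179199219), 8.140827178955078)
yellow 63 [250.82539683 209.17460317] ((470.09503173828125, -172.16481018066406), (23.38134765625, 22.47987174987793), 59.20473098754883)
yellow 672 [289.40029762 177.78125   ] ((495.7726135253906, -163.28350830078125), (174.1239013671875, 86.56973266601562), 54.04853820800781)
```

View pics/w5.png

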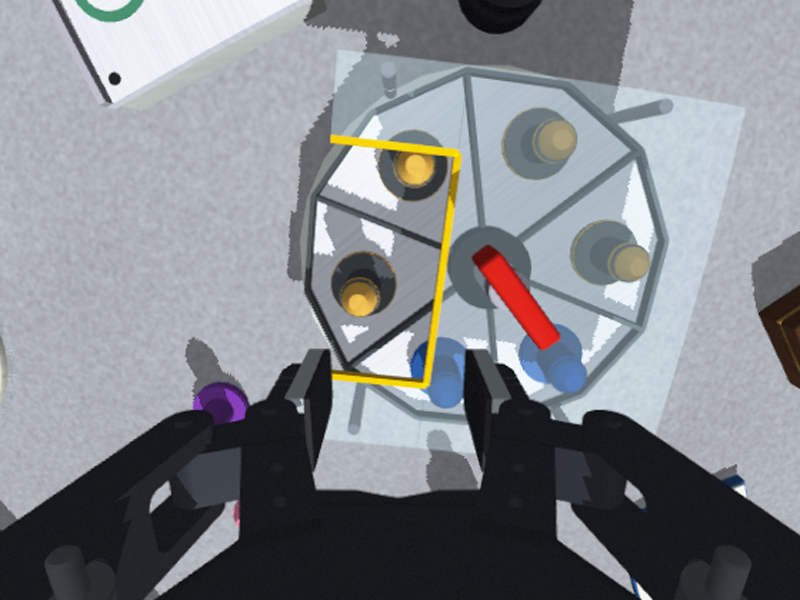

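Wrist view: the window's yellow edges run (335,140)–(458,152)–(428,383)–(335,377). The red bar runs (485,260)–(550,340). Brass chucks stand at (413,170), (362,290), (550,140) and (610,255), blue ones at (440,370) and (555,360). I'll grip the bar.

```bash
python3 -c "
from h import *
go(565.5,-213.5,200,98.1)"
```

```text
go [-8.6 74.9 92.7] [-0.0014 -0.0008 -0.6655] rows 5.3
```

```bash
python3 -m pendant '[[-4,40,20,0,0,-0.12,45],[-9,75,30,0,0,-0.24,45],[-9,75,60,0,0,-0.36,45],[-9,75,92,0,0,-0.48,45],[-9,75,92,0,0,-0.6,45],[-9,75,92,0,0,-0.665,45],[-9,75,92,0,0,-0.665,45]]'
python3 -c "
from h import *
st();go(565.5,-213.5,142,98.1)"
```

```text
t: 13.65
tool_pos: [0.5653, -0.2137, 0.1996]
tcp_rot: [-2.054, -2.373, 0.001]
contact_force: [-0.3, -0.1, -0.4]
finger_gap: 0.0448
t 13.65 tcp [ 565.3 -213.7  199.6] th 98.24 tilt 0.20 F [-0.3 -0.1 -0.4] gap 44.8 q6 -0.56
go [ 0.   0.4 57.6] [-0.0027 -0.002   0.0024] rows 1.4
```

```bash
python3 -m pendant '[[0,0,30,0,0,0,45],[0,0,52,0,0,0,45],[0,0,57,0,0,0,45],[0,0,57,0,0,0,30],[0,0,57,0,0,0,10],[0,0,57,0,0,0,8],[0,0,57,0,0,0,8],[0,0,57,0,0,0,8]]' 50
python3 -m pendant '[[0,0,0,0,0,0.06,8],[0,0,0,0,0,0.13,8],[0,0,0,0,0,0.2,8],[0,0,0,0,0,0.246,8],[0,0,0,0,0,0.246,8],[0,0,0,0,0,0.246,8]]' 50
python3 -c "
from h import *
st()"
```

```text
t: 14.32
tool_pos: [0.5647, -0.2152, 0.1465]
tcp_rot: [2.062, 2.37, 0.0]
contact_force: [-4.6, 1.7, 0.6]
finger_gap: 0.0149
t: 14.82
tool_pos: [0.5648, -0.2153, 0.1465]
tcp_rot: [2.336, 2.1, 0.001]
contact_force: [-5.1, 2.1, 1.9]
finger_gap: 0.0152
t 14.82 tcp [ 564.8 -215.3  146.5] th 83.93 tilt 0.04 F [-5.1  2.1  1.9] gap 15.2 q6 -0.31
```

```bash
python3 -m pendant '[[0,0,0,0,0,0,30],[0,0,0,0,0,0,45],[0,0,0,0,0,0,45],[0,0,-40,0,0,0,60],[0,0,-80,0,0,0,60],[0,0,-95,0,0,0,60],[0,0,-95,0,0,0,60]]' >/dev/null
python3 -c "
from h import *
st();go(480,-152,240,54)"
```

```text
t 15.40 tcp [ 566.6 -216.2  247.2] th 83.89 tilt 0.66 F [ 0.8 -0.6  0.8] gap 60.5 q6 -0.31
go [ 54.7 -93.    6. ] [0.0117 0.0006 0.5216] rows 4.2
```

```bash
python3 -m pendant '[[27,-47,0,0,0,0.12,60],[54,-80,6,0,0,0.24,60],[54,-93,6,0,0,0.36,60],[54,-93,6,0,0,0.48,60],[54,-93,6,0,0,0.521,60],[54,-93,6,0,0,0.521,60]]' >/dev/null
cat > nose.py <<'E'
from h import *
st();c=grab('wrist');save(c,__import__('sys').argv[1])
for k in blobs(c,(10,110,60),(28,255,255),80):
    (u,v),r=cv2.minEnclosingCircle(k.astype(np.float32))
    print('blob',len(k),(round(u),round(v)),round(r),'z.096',np.round(w(c,(u,v),.096)*1000,1))
E
python3 nose.py w6.png
```

```text
t 15.90 tcp [ 477.9 -151.6  233.5] th 53.96 tilt 0.03 F [-1.   1.2  0.3] gap 60.0 q6 0.25
blob 190 (298, 294) 45 z.096 [[ 441.  -233.3]]
blob 83 (280, 201) 15 z.096 [[ 479.1 -151.2]]
blob 566 (305, 167) 93 z.096 [[ 512.8 -139.8]]
```

View pics/w6.png

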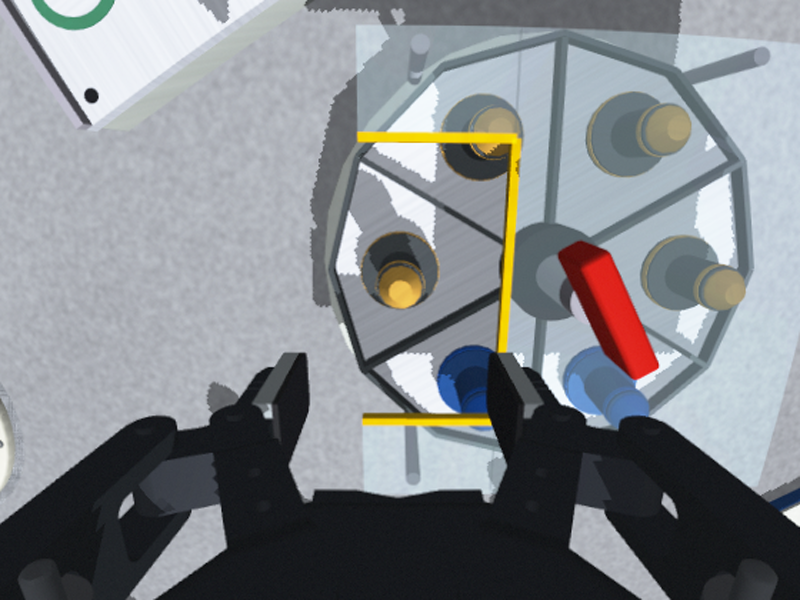

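Wrist view: the brass chuck stands centred in the window, nose at (400,287). I'll pick it.

```bash
python3 -c "
from h import *
go(479.5,-151.2,71,54)"
```

```text
go [  1.3   0.9 162.4] [ 0.0001 -0.      0.0018] rows 3.9
```

```bash
python3 -m pendant '[[1,1,40,0,0,0,52],[1,1,80,0,0,0,52],[1,1,115,0,0,0,52],[1,1,140,0,0,0,52],[1,1,155,0,0,0,52],[1,1,162,0,0,0,52],[1,1,162,0,0,0,52]]' 60
python3 -m pendant '[[0,0,0,0,0,0,25],[0,0,0,0,0,0,18],[0,0,0,0,0,0,18],[0,0,0,0,0,0,18],[0,0,0,0,0,0,18]]' 60
python3 -m pendant '[[0,0,-30,0,0,0,18],[0,0,-70,0,0,0,18],[0,0,-105,0,0,0,18],[0,0,-105,0,0,0,18]]' 60
python3 -c "
from h import *
st();go(524.1,236.8,175,105)"
```

```text
t: 16.53
tool_pos: [0.4786, -0.1513, 0.0695]
tcp_rot: [-2.796, -1.427, 0.004]
contact_force: [-0.5, 1.1, 0.7]
finger_gap: 0.0517
t: 16.95
tool_pos: [0.4806, -0.152, 0.0738]
tcp_rot: [2.796, 1.426, 0.004]
contact_force: [0.3, -0.4, 5.7]
finger_gap: 0.0285
t: 17.28
tool_pos: [0.482, -0.1526, 0.1854]
tcp_rot: [2.79, 1.423, 0.013]
contact_force: [0.4, -0.2, -1.2]
finger_gap: 0.0288
t 17.28 tcp [ 482.  -152.6  185.4] th 54.03 tilt 0.72 F [ 0.4 -0.2 -1.2] gap 28.8 q6 0.25
go [ 339.8 -194.8    9.1] [ 0.0128  0.0025 -0.8897] rows 9.4
```

```bash
python3 -m pendant '[[34,-20,0,0,0,-0.06,18],[68,-39,0,0,0,-0.12,18],[102,-58,0,0,0,-0.18,18],[136,-78,0,0,0,-0.24,18],[170,-97,0,0,0,-0.3,18],[204,-117,0,0,0,-0.36,18],[238,-136,0,0,0,-0.42,18],[272,-156,0,0,0,-0.48,18],[306,-175,5,0,0,-0.54,18],[335,-192,9,0,0,-0.54,18]]' 60
python3 -m pendant '[[0,0,0,0,0,0,18]]' >/dev/null
python3 -c "
from h import *
st();go(524.1,236.8,97,85)"
```

```text
t: 18.12
tool_pos: [0.5206, 0.2349, 0.1668]
tcp_rot: [-2.312, -2.126, 0.0]
contact_force: [0.9, -0.2, -2.1]
finger_gap: 0.0286
t 18.20 tcp [519.7 237.9 165.1] th 85.30 tilt 0.23 F [-1.4 -0.9 -3.2] gap 28.3 q6 0.45
go [-0.9  4.7 68. ] [-0.0037 -0.0017  0.0053] rows 1.6
```

```bash
python3 -m pendant '[[-1,4.5,30,0,0,0,18],[-1,4.5,55,0,0,0,18],[-1,4.5,66,0,0,0,18],[-1,4.5,68,0,0,0,18],[-1,4.5,68,0,0,0,18]]' 60
for i in 1 2; do python3 -m pendant '[[0,0,1.5,0,0,0,18],[0,0,1.5,0,0,0,18]]' 60 | egrep 'tool_pos|contact'; done
```

```text
t: 18.62
tool_pos: [0.5248, 0.2304, 0.0988]
tcp_rot: [-2.317, -2.121, 0.003]
contact_force: [0.9, -0.3, -1.7]
finger_gap: 0.0283
tool_pos: [0.5262, 0.231, 0.1002]
contact_force: [-0.1, -0.3, -2.8]
tool_pos: [0.5258, 0.2309, 0.0978]
contact_force: [0.1, 0.1, -1.7]
```

```bash
python3 -m pendant '[[3,-1,0,0,0,0,18],[5.8,-1.7,0,0,0,0,18],[5.8,-1.7,0,0,0,0,18],[5.8,-1.7,1,0,0,0,18],[5.8,-1.7,2,0,0,0,18],[5.8,-1.7,2,0,0,0,18]]' 60 | egrep 'tool_pos|contact'
for i in 1 2; do python3 -m pendant '[[0,0,1.5,0,0,0,18],[0,0,1.5,0,0,0,18]]' 60 | egrep 'tool_pos|contact'; done
```

```text
tool_pos: [0.524, 0.2368, 0.0944]
contact_force: [0.4, 0.7, -2.5]
tool_pos: [0.5243, 0.2368, 0.0939]
contact_force: [-1.0, -0.4, 1.7]
tool_pos: [0.5243, 0.2368, 0.0938]
contact_force: [-5.5, -2.9, 8.5]
```

```bash
python3 -m pendant '[[0,0,-2,0,0,0,24],[0,0,-2,0,0,0,32],[0,0,-2,0,0,0,42],[0,0,-2,0,0,0,52],[0,0,-2,0,0,0,52],[0,0,-35,0,0,0,52],[0,0,-70,0,0,0,52],[0,0,-105,0,0,0,52],[0,0,-105,0,0,0,52],[0,0,-105,0,0,0,52]]' 60
python3 - <<'E'
from h import *
st();c=grab('top')
im=c['image'][190:270,150:270,::-1];cv2.imwrite('pics/t1.png',cv2.resize(im,None,fx=5,fy=5,interpolation=cv2.INTER_CUBIC))
c=grab('wrist')
for k in blobs(c,(10,110,60),(28,255,255),60):
    (u,v),r=cv2.minEnclosingCircle(k.astype(np.float32))
    print('blob',len(k),(round(u),round(v)),round(r),'z.116',np.round(w(c,(u,v),.116)*1000,1))
go(565,-214.5,200,84)
E
```

```text
t: 20.62
tool_pos: [0.5254, 0.2373, 0.2002]
tcp_rot: [2.315, 2.12, 0.009]
contact_force: [0.2, 1.2, -0.1]
finger_gap: 0.0523
t 20.62 tcp [525.4 237.3 200.2] th 84.96 tilt 0.36 F [ 0.2  1.2 -0.1] gap 52.3 q6 0.45
blob 188 (417, 261) 37 z.116 [[620.7 199.5]]
blob 101 (277, 222) 19 z.116 [[524.1 238.1]]
blob 117 (285, 41) 18 z.116 [[538.8 350.1]]
go [-445.9   80.5   -4. ] [-0.0008  0.0004  0.0167] rows 10.9
```

```bash
python3 -m pendant '[[-40,7,0,0,0,0.017,50],[-80,14,0,0,0,0.017,50],[-120,22,0,0,0,0.017,50],[-160,29,0,0,0,0.017,50],[-200,36,0,0,0,0.017,50],[-240,43,0,0,0,0.017,50],[-280,50,0,0,0,0.017,50],[-320,58,0,0,0,0.017,50],[-360,65,0,0,0,0.017,50],[-400,72,0,0,0,0.017,50]]' >/dev/null
python3 -m pendant '[[-30,5,0,0,0,0,45],[-46,8,0,0,0,0,45],[-46,8,0,0,0,0,45],[-46,8,0,0,0,0,45]]'
python3 -c "
from h import *
st();go(565,-214.5,145,84)"
```

```text
t: 21.88
tool_pos: [0.5634, -0.2145, 0.1949]
tcp_rot: [-2.334, -2.098, 0.001]
contact_force: [0.5, 0.5, 0.0]
finger_gap: 0.0448
t 21.88 tcp [ 563.4 -214.5  194.9] th 83.91 tilt 0.19 F [0.5 0.5 0. ] gap 44.8 q6 -0.31
go [ 0.1  1.7 49.9] [-0.0029 -0.0017 -0.0016] rows 1.2
```

```bash
python3 -m pendant '[[0,1.5,30,0,0,0,45],[0,1.5,47,0,0,0,45],[0,1.5,50,0,0,0,45],[0,1.5,50,0,0,0,30],[0,1.5,50,0,0,0,10],[0,1.5,50,0,0,0,8],[0,1.5,50,0,0,0,8],[0,1.5,50,0,0,0,8]]' 50 | egrep 'tool|force|gap'
python3 -m pendant '[[0,0,0,0,0,-0.1,8],[0,0,0,0,0,-0.21,8],[0,0,0,0,0,-0.32,8],[0,0,0,0,0,-0.43,8],[0,0,0,0,0,-0.54,8],[0,0,0,0,0,-0.65,8],[0,0,0,0,0,-0.76,8],[0,0,0,0,0,-0.87,8],[0,0,0,0,0,-0.97,8],[0,0,0,0,0,-1.048,8]]' 50 | egrep 'tool|force|gap'
python3 -m pendant '[[0,0,0,0,0,0,8],[0,0,0,0,0,0,8],[0,0,0,0,0,0,30],[0,0,0,0,0,0,45],[0,0,0,0,0,0,45],[0,0,-40,0,0,0,60],[0,0,-80,0,0,0,60],[0,0,-90,0,0,0,60],[0,0,-90,0,0,0,60]]' >/dev/null
python3 -c "
from h import *
st();go(480,-152,240,54)"
```

```text
tool_pos: [0.565, -0.2137, 0.1483]
contact_force: [-5.6, 3.8, -0.1]
finger_gap: 0.0154
tool_pos: [0.5632, -0.2145, 0.1483]
contact_force: [-13.8, 0.8, 2.8]
finger_gap: 0.0155
t 24.13 tcp [ 567.2 -215.2  243.8] th 144.05 tilt 0.65 F [1.  0.6 0.5] gap 60.2 q6 -1.36
go [107.8  -0.    2.6] [0.0106 0.0067 1.5716] rows 12.6
```

```bash
python3 -m pendant '[[40,0,0,0,0,0,60],[80,0,2,0,0,0,60],[105,0,3,0,0,0,60],[107,0,3,0,0,0,60],[107,0,3,0,0,0,60]]' >/dev/null
python3 nose.py w7.png
```

```text
t 24.55 tcp [ 478.5 -151.2  234.2] th 144.09 tilt 0.10 F [-0.5  0.6  0.3] gap 60.0 q6 -1.32
blob 231 (28, 306) 40 z.096 [[ 420.3 -414.7]]
blob 264 (278, 270) 63 z.096 [[ 531.3 -187.8]]
blob 82 (277, 202) 15 z.096 [[ 478.6 -151.2]]
blob 318 (372, 218) 42 z.096 [[538.9 -92.8]]
blob 183 (174, 220) 44 z.096 [[ 439.  -233.4]]
blob 136 (542, 192) 32 z.096 [[609.2  45.2]]
```

```bash
python3 -m pendant '[[0,0,40,0,0,0,52],[0,0,80,0,0,0,52],[0,0,115,0,0,0,52],[0,0,140,0,0,0,52],[0,0,155,0,0,0,52],[0,0,163,0,0,0,52],[0,0,163,0,0,0,52]]' 60 | egrep 'tool|force|gap'
python3 -m pendant '[[0,0,0,0,0,0,25],[0,0,0,0,0,0,18],[0,0,0,0,0,0,18],[0,0,0,0,0,0,18],[0,0,0,0,0,0,18]]' 60| egrep 'tool|force|gap'
python3 -m pendant '[[0,0,-30,0,0,0,18],[0,0,-70,0,0,0,18],[0,0,-107,0,0,0,18],[0,0,-107,0,0,0,18],[0,0,-107,0,0,0,18]]' 60| egrep 'tool|force|gap'
python3 -c "
from h import *
st();go(434.5,244.8,175,85)"
```

```text
tool_pos: [0.4783, -0.152, 0.0683]
contact_force: [0.1, 0.6, 0.1]
finger_gap: 0.0523
tool_pos: [0.4799, -0.1524, 0.0727]
contact_force: [0.6, 0.2, 5.4]
finger_gap: 0.0286
tool_pos: [0.4799, -0.1522, 0.1807]
contact_force: [-0.5, -0.5, -3.3]
finger_gap: 0.0282
t 26.02 tcp [ 479.9 -152.2  180.7] th 144.03 tilt 0.31 F [-0.5 -0.5 -3.3] gap 28.2 q6 -1.32
go [269.9 294.7   4.7] [0.004  0.004  1.0303] rows 9.6
```

```bash
python3 -m pendant '[[27,29,0,0,0,0.1,18],[54,59,0,0,0,0.2,18],[81,88,0,0,0,0.31,18],[108,118,0,0,0,0.42,18],[135,147,0,0,0,0.53,18],[162,177,0,0,0,0.64,18],[189,206,0,0,0,0.75,18],[216,236,0,0,0,0.86,18],[243,265,3,0,0,0.96,18],[267,292,5,0,0,1.03,18]]' 60 >/dev/null
python3 -m pendant '[[0,0,0,0,0,0,18],[0,0,0,0,0,0,18],[0,0,0,0,0,0,18]]' | egrep 'tool|force|gap'
python3 -c "
from h import *
st();go(434.5,244.8,97,85)"
```

```text
tool_pos: [0.4357, 0.2214, 0.1719]
contact_force: [-0.1, -0.6, -2.6]
finger_gap: 0.0288
t 27.10 tcp [435.7 221.4 171.9] th 85.13 tilt 0.20 F [-0.1 -0.6 -2.6] gap 28.8 q6 0.49
go [23.4 -3.  74.9] [-0.0028  0.0021  0.0023] rows 1.9
```

```bash
python3 -m pendant '[[20,-3,5,0,0,0,18],[23.4,-3,35,0,0,0,18],[23.4,-3,60,0,0,0,18],[23.4,-3,73,0,0,0,18],[23.4,-3,75,0,0,0,18],[23.4,-3,75,0,0,0,18]]' 60| egrep 'tool|force|gap'
python3 -c "
from h import *
go(434.5,244.8,94,85)"
```

```text
tool_pos: [0.4353, 0.244, 0.0979]
contact_force: [0.2, 0.2, -2.1]
finger_gap: 0.028
go [ 0.7 -0.8  3.9] [-0.002   0.0013 -0.0011] rows 0.1
```

```bash
python3 -m pendant '[[0.7,-0.8,2,0,0,0,18],[0.7,-0.8,3.5,0,0,0,18],[0.7,-0.8,3.5,0,0,0,18]]' 60 | egrep 'tool_pos|contact'
for i in 1 2; do python3 -m pendant '[[0,0,1.3,0,0,0,18],[0,0,1.3,0,0,0,18]]' 60 | egrep 'tool_pos|contact'; done
```

```text
tool_pos: [0.4354, 0.2462, 0.0966]
contact_force: [-0.6, -0.3, -2.1]
tool_pos: [0.435, 0.2462, 0.0946]
contact_force: [-0.0, -0.4, -2.2]
tool_pos: [0.4348, 0.2462, 0.0928]
contact_force: [-0.4, -0.1, -2.5]
```

```bash
python3 -m pendant '[[-1.2,0,1.3,0,0,0,18],[-1.2,0,1.3,0,0,0,18]]' 60 | egrep 'tool_pos|contact'
python3 -m pendant '[[0,0,0,0,0,0,18]]' 60 | egrep 'tool_pos|contact'
```

```text
tool_pos: [0.4349, 0.246, 0.0928]
contact_force: [-1.4, 3.0, 4.0]
tool_pos: [0.4349, 0.2459, 0.0928]
contact_force: [-2.4, 4.3, 4.9]
```

Contact. I'll release, rise, check, and head for the bar (now at 144°).

```bash
python3 -m pendant '[[0,0,-1,0,0,0,24],[0,0,-1,0,0,0,32],[0,0,-1,0,0,0,42],[0,0,-1,0,0,0,52],[0,0,-1,0,0,0,52],[0,0,-35,0,0,0,52],[0,0,-70,0,0,0,52],[0,0,-105,0,0,0,52],[0,0,-105,0,0,0,52],[0,0,-105,0,0,0,52]]' 60 | egrep 'tool'
cat > pl.py <<'E'
from h import *
st();c=grab('wrist')
for k in blobs(c,(10,110,60),(28,255,255),60):
    (u,v),r=cv2.minEnclosingCircle(k.astype(np.float32))
    print('blob',len(k),(round(u),round(v)),round(r),'z.116',np.round(w(c,(u,v),.116)*1000,1))
E
python3 pl.py; python3 -c "
from h import *
go(565,-214.5,200,144)"
```

```text
tool_pos: [0.4358, 0.2452, 0.1994]
t 29.27 tcp [435.8 245.2 199.4] th 85.00 tilt 0.32 F [ 0.1 -0.8 -0. ] gap 51.8 q6 0.53
blob 252 (495, 275) 51 z.116 [[594.1 189.5]]
blob 98 (398, 221) 18 z.116 [[518.4 239.2]]
blob 101 (276, 219) 18 z.116 [[434.6 247.8]]
blob 99 (392, 216) 20 z.116 [[514.4 242.7]]
blob 149 (372, 198) 31 z.116 [[500.2 256.7]]
blob 180 (381, 45) 17 z.116 [[507.8 352.2]]
go [-446.3  169.5   -3. ] [ 1.7000e-03  2.0000e-04 -1.0297e+00] rows 11.4
```

```bash
python3 -m pendant '[[-40,15,0,0,0,-0.1,50],[-80,30,0,0,0,-0.2,50],[-119,45,0,0,0,-0.3,50],[-158,60,0,0,0,-0.4,50],[-197,75,0,0,0,-0.5,50],[-236,90,0,0,0,-0.6,50],[-275,105,0,0,0,-0.7,50],[-314,120,0,0,0,-0.8,50],[-353,134,0,0,0,-0.9,50],[-390,148,0,0,0,-1.0,50]]' >/dev/null
python3 -m pendant '[[0,0,0,0,0,-0.03,45],[0,0,0,0,0,-0.03,45]]' >/dev/null
python3 -c "
from h import *
st();go(565,-214.5,200,144)"
```

```text
t 30.32 tcp [ 546.4 -155.2  193.2] th 143.86 tilt 0.30 F [ 0.7  0.5 -0.4] gap 44.6 q6 -1.28
go [-50.  -36.9  -7. ] [-0.0016 -0.005  -0.0024] rows 1.5
```

```bash
python3 -m pendant '[[-30,-22,-3,0,0,0,45],[-50,-37,-3,0,0,0,45],[-50,-37,-3,0,0,0,45],[-50,-37,-3,0,0,0,45]]' >/dev/null
python3 -c "
from h import *
st();go(565,-214.5,145,144)"
```

```text
t 30.65 tcp [ 565.5 -212.   197.7] th 143.94 tilt 0.18 F [-0.  -0.1 -0.8] gap 45.3 q6 -1.36
go [-1.2 -2.3 52.7] [-0.0002 -0.0031 -0.0011] rows 1.3
```

```bash
python3 -m pendant '[[-1,-1.5,30,0,0,0,45],[-1,-1.5,50,0,0,0,45],[-1,-1.5,52.5,0,0,0,45],[-1,-1.5,52.5,0,0,0,30],[-1,-1.5,52.5,0,0,0,10],[-1,-1.5,52.5,0,0,0,8],[-1,-1.5,52.5,0,0,0,8],[-1,-1.5,52.5,0,0,0,8]]' 50 | egrep 'tool|force|gap'
python3 -m pendant '[[0,0,0,0,0,-0.1,8],[0,0,0,0,0,-0.21,8],[0,0,0,0,0,-0.32,8],[0,0,0,0,0,-0.43,8],[0,0,0,0,0,-0.54,8],[0,0,0,0,0,-0.65,8],[0,0,0,0,0,-0.76,8],[0,0,0,0,0,-0.87,8],[0,0,0,0,0,-0.97,8],[0,0,0,0,0,-1.048,8]]' 50 | egrep 'tool|force|gap'
python3 -m pendant '[[0,0,0,0,0,0,8],[0,0,0,0,0,0,8],[0,0,0,0,0,0,30],[0,0,0,0,0,0,45],[0,0,0,0,0,0,45],[0,0,-40,0,0,0,60],[0,0,-80,0,0,0,60],[0,0,-90,0,0,0,60],[0,0,-90,0,0,0,60]]' >/dev/null
python3 -c "
from h import *
st();go(480,-152,240,144)"
```

```text
tool_pos: [0.5644, -0.2154, 0.1482]
contact_force: [-7.5, -5.0, -2.6]
finger_gap: 0.0149
tool_pos: [0.5644, -0.2159, 0.1482]
contact_force: [-7.3, -5.9, -2.0]
finger_gap: 0.0149
t 32.90 tcp [ 567.7 -214.5  244.2] th -155.89 tilt 0.65 F [-0.8 -0.2 -0.1] gap 60.1 q6 -2.41
go [54.5 92.9  3. ] [-0.0034  0.0114  1.0491] rows 8.4
```

```bash
python3 -m pendant '[[20,33,0,0,0,0.12,60],[40,66,3,0,0,0.24,60],[54,93,3,0,0,0.36,60],[54,93,3,0,0,0.48,60],[54,93,3,0,0,0.6,60],[54,93,3,0,0,0.72,60],[54,93,3,0,0,0.84,60],[54,93,3,0,0,0.96,60],[54,93,3,0,0,1.049,60],[54,93,3,0,0,1.049,60]]' >/dev/null
python3 nose.py w8.png; python3 -c "
from h import *
go(479.5,-151.5,71,144)"
```

```text
t 33.73 tcp [ 478.7 -151.   233.8] th 143.82 tilt 0.02 F [-0.   0.4  0.1] gap 60.0 q6 -1.31
blob 224 (28, 308) 40 z.096 [[ 420.6 -415.1]]
blob 263 (278, 270) 63 z.096 [[ 531.  -187.6]]
blob 81 (266, 231) 15 z.096 [[ 494.5 -174. ]]
blob 302 (370, 218) 43 z.096 [[537.8 -94. ]]
blob 182 (174, 220) 44 z.096 [[ 438.9 -232.4]]
blob 135 (543, 190) 33 z.096 [[608.8  45.5]]
go [-9.000e-01  1.000e-01  1.628e+02] [0.0002 0.0001 0.0017] rows 3.9
```

This chuck is about 27 mm off its place, so it was knocked. I'll take a look.

View pics/w8.png

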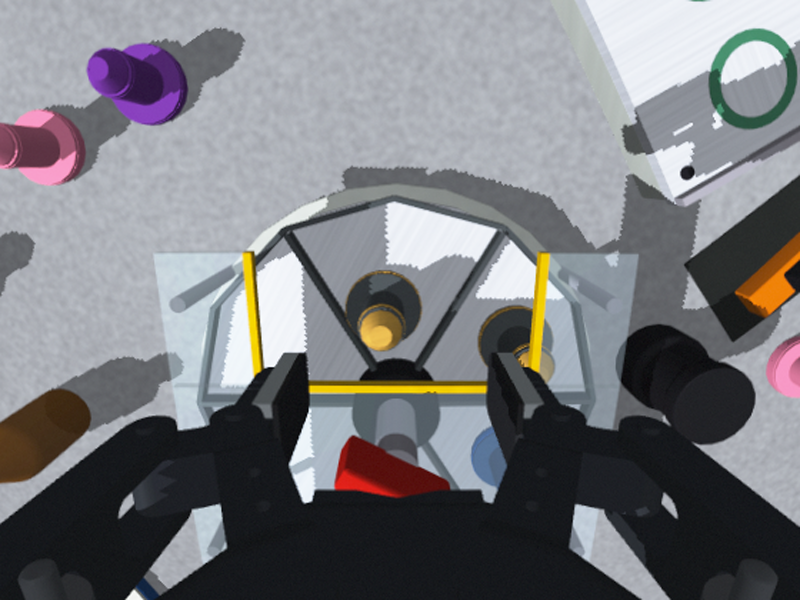

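The chuck is upright near the hub, nose at (380,330), still inside the window opening. I'll pick it there, slide it outward while it is lifted slightly, then raise it.

```bash
python3 -c "
from h import *
go(494.8,-174,71,144)"
```

```text
go [-26.5  -9.2 162.8] [0.0002 0.0001 0.0017] rows 4.0
```

```bash
python3 -m pendant '[[-20,-9,25,0,0,0,50],[-26.5,-9,65,0,0,0,50],[-26.5,-9,105,0,0,0,50],[-26.5,-9,135,0,0,0,50],[-26.5,-9,155,0,0,0,50],[-26.5,-9,163,0,0,0,50],[-26.5,-9,163,0,0,0,50]]' 60 | egrep 'tool|force|gap'
python3 -m pendant '[[0,0,0,0,0,0,25],[0,0,0,0,0,0,18],[0,0,0,0,0,0,18],[0,0,0,0,0,0,18],[0,0,0,0,0,0,18]]' 60| egrep 'tool|force|gap'
python3 -m pendant '[[0,0,-4,0,0,0,18],[10,4,-5,0,0,0,18],[22,8,-5,0,0,0,18],[25,9,-25,0,0,0,18],[25,9,-65,0,0,0,18],[25,9,-105,0,0,0,18],[25,9,-107,0,0,0,18],[25,9,-107,0,0,0,18]]' 60| egrep 'tool|force|gap'
python3 -c "
from h import *
st();go(513.5,117.2,175,85)"
```

```text
tool_pos: [0.4935, -0.1736, 0.0684]
contact_force: [-0.6, 0.0, -0.5]
finger_gap: 0.0498
tool_pos: [0.496, -0.1747, 0.0734]
contact_force: [-0.1, 0.0, 6.9]
finger_gap: 0.0282
tool_pos: [0.4808, -0.1521, 0.1813]
contact_force: [-0.5, 0.7, -3.7]
finger_gap: 0.0284
t 35.45 tcp [ 480.8 -152.1  181.3] th 143.99 tilt 0.34 F [-0.5  0.7 -3.7] gap 28.4 q6 -1.32
go [131.9 237.1   6. ] [0.0045 0.0043 1.0296] rows 8.2
```

```bash
python3 -m pendant '[[15,26,0,0,0,0.11,18],[30,53,0,0,0,0.22,18],[45,80,0,0,0,0.33,18],[60,107,0,0,0,0.44,18],[75,134,0,0,0,0.55,18],[90,161,0,0,0,0.66,18],[105,188,0,0,0,0.77,18],[120,215,0,0,0,0.88,18],[132,237,3,0,0,0.98,18],[132,237,5,0,0,1.03,18]]' 60 >/dev/null
python3 -m pendant '[[0,0,0,0,0,0,18],[0,0,0,0,0,0,18],[0,0,0,0,0,0,18]]' | egrep 'tool|force|gap'
python3 -c "
from h import *
st();go(513.5,117.2,97,85)"
```

```text
tool_pos: [0.5119, 0.1165, 0.1717]
contact_force: [-0.3, -0.6, -2.8]
finger_gap: 0.0282
t 36.53 tcp [511.9 116.5 171.7] th 85.02 tilt 0.12 F [-0.3 -0.6 -2.8] gap 28.2 q6 0.25
go [ 0.9  1.7 74.7] [-0.002   0.0007  0.0003] rows 1.8
```

```bash
python3 -m pendant '[[1,1,30,0,0,0,18],[1,1,58,0,0,0,18],[1,1,72,0,0,0,18],[1,1,76,0,0,0,18],[1,1,76,0,0,0,18],[1,1,76,0,0,0,18]]' 60| egrep 'tool|force|gap'
for i in 1 2 3; do python3 -m pendant '[[0,0,1.3,0,0,0,18],[0,0,1.3,0,0,0,18]]' 60 | egrep 'tool_pos|contact'; done
```

```text
tool_pos: [0.5141, 0.1175, 0.098]
contact_force: [0.4, -0.0, -2.2]
finger_gap: 0.0282
tool_pos: [0.5143, 0.1179, 0.097]
contact_force: [-0.3, -0.2, -1.7]
tool_pos: [0.5138, 0.118, 0.0948]
contact_force: [0.1, -0.8, -2.1]
tool_pos: [0.5139, 0.1181, 0.0935]
contact_force: [0.3, 1.0, -1.1]
```

```bash
python3 -m pendant '[[0,0,1,0,0,0,18],[0,0,1,0,0,0,18],[0,0,0,0,0,0,24],[0,0,0,0,0,0,32],[0,0,0,0,0,0,42],[0,0,0,0,0,0,52],[0,0,-35,0,0,0,52],[0,0,-70,0,0,0,52],[0,0,-105,0,0,0,52],[0,0,-105,0,0,0,52]]' 60 | egrep 'tool|force'
python3 -m pendant '[[0,0,0,0,0,0,52]]' >/dev/null
python3 pl.py; python3 -c "
from h import *
go(565,-215,200,24)"
```

```text
tool_pos: [0.5161, 0.1184, 0.2068]
contact_force: [1.1, -0.5, 1.6]
t 38.45 tcp [514.9 118.2 201.3] th 84.96 tilt 0.35 F [ 0.2  0.3 -0.2] gap 52.0 q6 0.25
blob 101 (276, 220) 18 z.116 [[513.5 119.3]]
blob 310 (433, 169) 61 z.116 [[621.9 145.6]]
blob 166 (173, 61) 35 z.116 [[459.7 227.3]]
blob 122 (145, 46) 23 z.116 [[443.7 237.5]]
blob 121 (275, 43) 22 z.116 [[522.9 231.4]]
blob 119 (138, 42) 22 z.116 [[439.6 240.4]]
go [-327.3   80.1   -1.2] [ 0.0014 -0.0014  1.0639] rows 8.5
```

```bash
python3 -m pendant '[[-36,9,0,0,0,0.11,50],[-72,18,0,0,0,0.22,50],[-108,26,0,0,0,0.33,50],[-144,35,0,0,0,0.44,50],[-180,44,0,0,0,0.55,50],[-216,53,0,0,0,0.66,50],[-252,62,0,0,0,0.77,50],[-288,71,0,0,0,0.88,50],[-324,79,0,0,0,0.98,50],[-327,80,0,0,0,1.064,50]]' >/dev/null
python3 -m pendant '[[0,0,0,0,0,0,45],[0,0,0,0,0,0,45],[0,0,0,0,0,0,45]]' >/dev/null
python3 -c "
from h import *
st();go(565,-215,145,24)"
```

```text
t 39.58 tcp [ 564.3 -213.7  196.9] th 24.19 tilt 0.12 F [ 0.1 -0.2  0.1] gap 44.9 q6 0.73
go [ 0.2  1.6 51.9] [-0.0018  0.001   0.0034] rows 1.2
```

```bash
python3 -m pendant '[[0,1.5,30,0,0,0,45],[0,1.5,49,0,0,0,45],[0,1.5,52,0,0,0,45],[0,1.5,52,0,0,0,30],[0,1.5,52,0,0,0,10],[0,1.5,52,0,0,0,8],[0,1.5,52,0,0,0,8],[0,1.5,52,0,0,0,8]]' 50 | egrep 'tool|force|gap'
python3 -m pendant '[[0,0,0,0,0,-0.1,8],[0,0,0,0,0,-0.21,8],[0,0,0,0,0,-0.32,8],[0,0,0,0,0,-0.43,8],[0,0,0,0,0,-0.54,8],[0,0,0,0,0,-0.65,8],[0,0,0,0,0,-0.76,8],[0,0,0,0,0,-0.87,8],[0,0,0,0,0,-0.97,8],[0,0,0,0,0,-1.048,8]]' 50 | egrep 'tool|force|gap'
python3 -m pendant '[[0,0,0,0,0,0,8],[0,0,0,0,0,0,8],[0,0,0,0,0,0,30],[0,0,0,0,0,0,45],[0,0,0,0,0,0,45],[0,0,-40,0,0,0,60],[0,0,-80,0,0,0,60],[0,0,-90,0,0,0,60],[0,0,-90,0,0,0,60]]' >/dev/null
python3 -c "
from h import *
st();go(480,-152,240,54)"
```

```text
tool_pos: [0.5656, -0.2154, 0.1479]
contact_force: [-2.3, 5.0, 4.8]
finger_gap: 0.0154
tool_pos: [0.5649, -0.2149, 0.1479]
contact_force: [-6.8, 7.7, 5.8]
finger_gap: 0.015
t 41.83 tcp [ 566.7 -217.2  242.5] th 84.02 tilt 0.60 F [-0.3 -0.6  1. ] gap 59.8 q6 -0.32
go [ 55.8 -93.    1.3] [0.0106 0.0009 0.524 ] rows 4.2
```

```bash
python3 -m pendant '[[28,-47,0,0,0,0.12,60],[55,-80,2,0,0,0.24,60],[55,-93,2,0,0,0.36,60],[55,-93,2,0,0,0.48,60],[55,-93,2,0,0,0.524,60],[55,-93,2,0,0,0.524,60],[55,-93,2,0,0,0.524,60]]' >/dev/null
python3 nose.py w9.png; python3 -c "
from h import *
go(479.5,-151.5,71,54)"
```

```text
t 42.42 tcp [ 478.3 -151.9  233.6] th 54.11 tilt 0.01 F [-0.4 -1.1 -0.6] gap 60.2 q6 0.25
blob 192 (298, 294) 45 z.096 [[ 441.2 -233.5]]
blob 84 (283, 194) 15 z.096 [[ 485.1 -148.3]]
blob 526 (304, 167) 92 z.096 [[ 512.6 -139.8]]
go [  1.1   0.6 162.6] [-0.0003  0.0002  0.0019] rows 3.9
```

```bash
python3 -m pendant '[[7,3,40,0,0,0,50],[7,3,80,0,0,0,50],[7,3,115,0,0,0,50],[7,3,140,0,0,0,50],[7,3,155,0,0,0,50],[7,3,162.5,0,0,0,50],[7,3,162.5,0,0,0,50]]' 60 | egrep 'tool|force|gap'
python3 -m pendant '[[0,0,0,0,0,0,25],[0,0,0,0,0,0,18],[0,0,0,0,0,0,18],[0,0,0,0,0,0,18],[0,0,0,0,0,0,18]]' 60| egrep 'tool|force|gap'
python3 -m pendant '[[0,0,-30,0,0,0,18],[0,0,-70,0,0,0,18],[0,0,-107,0,0,0,18],[0,0,-107,0,0,0,18],[0,0,-107,0,0,0,18]]' 60| egrep 'tool|force|gap'
python3 -c "
from h import *
st();go(423.9,125.2,175,85)"
```

```text
tool_pos: [0.4839, -0.1476, 0.0692]
contact_force: [-0.4, -1.4, -0.2]
finger_gap: 0.0498
tool_pos: [0.4859, -0.1483, 0.0734]
contact_force: [1.3, -0.6, 5.9]
finger_gap: 0.0282
tool_pos: [0.486, -0.1483, 0.1816]
contact_force: [0.9, 0.7, -2.6]
finger_gap: 0.0284
t 43.88 tcp [ 486.  -148.3  181.6] th 54.02 tilt 0.33 F [ 0.9  0.7 -2.6] gap 28.4 q6 0.26
go [ 184.8 -211.     5.7] [ 0.0058 -0.     -0.5406] rows 6.7
```

```bash
python3 -m pendant '[[20,-23,0,0,0,-0.06,18],[40,-46,0,0,0,-0.12,18],[61,-70,0,0,0,-0.18,18],[82,-94,0,0,0,-0.24,18],[103,-117,0,0,0,-0.3,18],[124,-141,0,0,0,-0.36,18],[145,-165,0,0,0,-0.42,18],[166,-188,0,0,0,-0.48,18],[185,-211,5,0,0,-0.541,18],[185,-211,5,0,0,-0.541,18]]' 60 >/dev/null
python3 -m pendant '[[0,0,0,0,0,0,18],[0,0,0,0,0,0,18],[0,0,0,0,0,0,18]]' | egrep 'tool|force|gap'
python3 -c "
from h import *
st();go(423.9,125.2,97,85)"
```

```text
tool_pos: [0.4228, 0.1248, 0.1727]
contact_force: [0.9, 0.1, -1.5]
finger_gap: 0.0282
t 44.97 tcp [422.8 124.8 172.7] th 84.91 tilt 0.09 F [ 0.9  0.1 -1.5] gap 28.2 q6 0.30
go [ 0.5  1.1 75.7] [-0.0012  0.0008 -0.0015] rows 1.8
```

```bash
python3 -m pendant '[[0.5,0.5,30,0,0,0,18],[0.5,0.5,58,0,0,0,18],[0.5,0.5,72,0,0,0,18],[0.5,0.5,77,0,0,0,18],[0.5,0.5,77,0,0,0,18],[0.5,0.5,77,0,0,0,18]]' 60| egrep 'tool|force|gap'
for i in 1 2 3; do python3 -m pendant '[[0,0,1.2,0,0,0,18],[0,0,1.2,0,0,0,18]]' 60 | egrep 'tool_pos|contact'; done
```

```text
tool_pos: [0.424, 0.1256, 0.0972]
contact_force: [0.0, -0.5, -1.5]
finger_gap: 0.0285
tool_pos: [0.4241, 0.1261, 0.0963]
contact_force: [-0.4, -0.6, -2.5]
tool_pos: [0.4236, 0.1262, 0.0944]
contact_force: [0.3, -0.5, -2.5]
tool_pos: [0.4237, 0.1263, 0.0934]
contact_force: [0.2, 0.4, 0.7]
```

```bash
python3 -m pendant '[[0,0,0.5,0,0,0,18],[0,0,0,0,0,0,24],[0,0,0,0,0,0,32],[0,0,0,0,0,0,42],[0,0,0,0,0,0,52],[0,0,0,0,0,0,52],[0,0,-35,0,0,0,52],[0,0,-70,0,0,0,52],[0,0,-105,0,0,0,52],[0,0,-145,0,0,0,52]]' 60 | egrep 'tool|force'
python3 -m pendant '[[0,0,-30,0,0,0,52],[0,-40,-60,0,0,0,52],[0,-80,-60,0,0,0,52],[0,-80,-60,0,0,0,52],[0,-80,-60,0,0,0,52]]' | egrep 'tool|force'
python3 - <<'E'
from h import *
st();c=grab('top');save(c,'tf.png');c=grab('wrist');save(c,'wf.png')
for k in blobs(c,(60,80,30),(90,255,255),200):
    (u,v),r=cv2.minEnclosingCircle(k.astype(np.float32));print('ring',round(u),round(v),round(r),np.round(w(c,(u,v),.05)*1000,1))
for k in blobs(c,(10,110,60),(28,255,255),60):
    (u,v),r=cv2.minEnclosingCircle(k.astype(np.float32))
    print('blob',len(k),(round(u),round(v)),round(r),'z.116',np.round(w(c,(u,v),.116)*1000,1))
E
```

```text
tool_pos: [0.4227, 0.1261, 0.2383]
contact_force: [-0.1, 1.1, -0.4]
tool_pos: [0.3427, 0.1335, 0.2998]
contact_force: [0.4, -0.1, -0.8]
t 47.22 tcp [342.7 133.5 299.8] th 85.09 tilt 0.27 F [ 0.4 -0.1 -0.8] gap 51.8 q6 0.36
ring 417 179 27 [[511.4 118.7]]
ring 429 75 30 [[522.7 237.2]]
blob 33 (439, 404) 8 z.116 [[ 525.9 -161.4]]
blob 70 (441, 192) 13 z.116 [[507.  118.3]]
blob 71 (355, 191) 13 z.116 [[419.9 126.6]]
blob 114 (416, 180) 23 z.116 [[481.  132.8]]
blob 238 (524, 160) 46 z.116 [[592.7 144. ]]
blob 78 (456, 72) 15 z.116 [[517.  232.4]]
blob 120 (425, 78) 25 z.116 [[488.  227.9]]
blob 81 (363, 66) 15 z.116 [[430.7 242.2]]
```

View pics/wf.png

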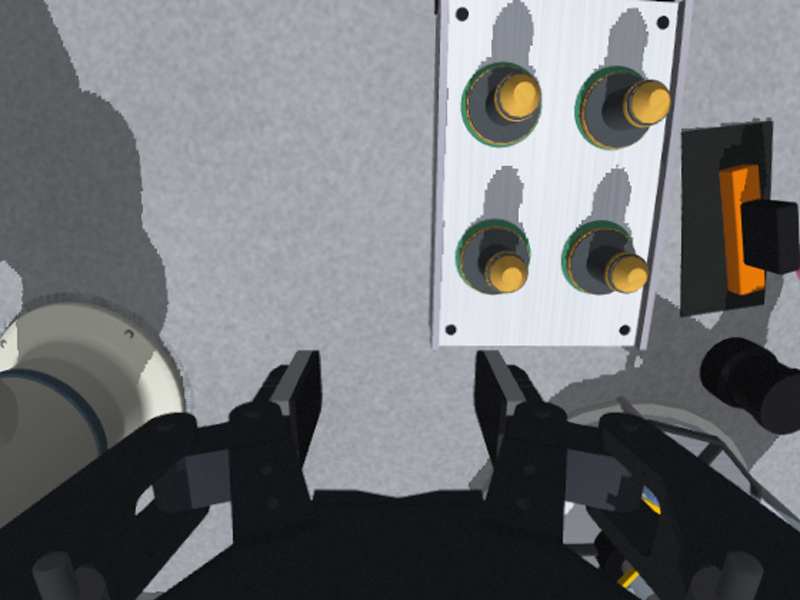

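View pics/tf.png

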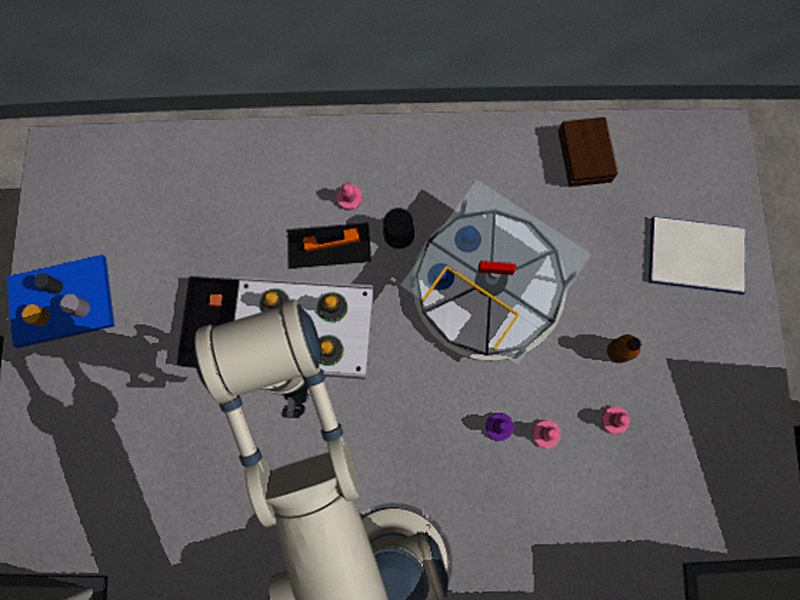

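All four brass chucks stand upright on their rings, at about (500,105), (613,108), (493,257) and (598,258) in the wrist view. In the top view the two blue chucks are still in the carousel, the scraper is on its mat, and the bottle and lens are where they were. Last check: both chips in the tray, from the scene camera.

Run:
```python
from h import *
c=grab('scene');im=c['image'][210:420,200:440,::-1];cv2.imwrite('pics/sf.png',cv2.resize(im,None,fx=2.8,fy=2.8,interpolation=cv2.INTER_CUBIC))
```

```text
(no output)
```

View pics/sf.png

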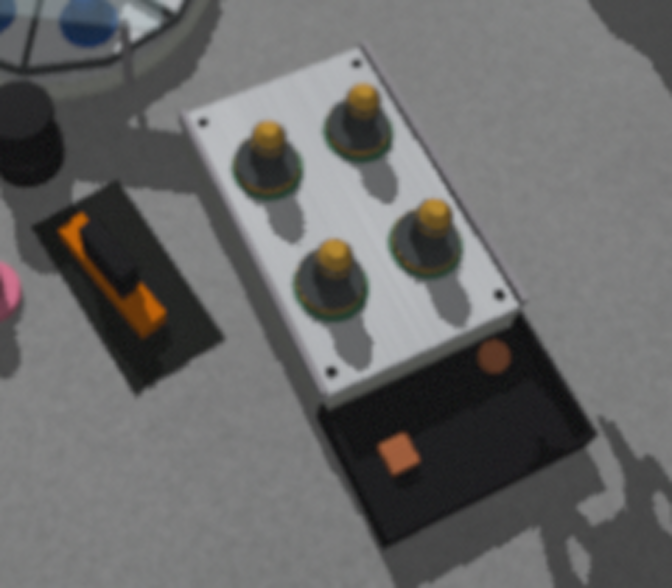

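The round chip (493,357) and the square chip (398,453) are both on the tray floor. The chucks stand on their spots and the scraper on its mat.

```bash
python3 -c "
from rig import env,observe
print(observe()['t']);env.hand_in()"
```

```text
47.3667
the job is handed in; nothing more can be done
```

The stage is ready and the job was handed in at 47.4 s of robot time. No verdict was reported.

- **Chips:** There were two, one round and one square. I swept them off with the scraper in two lanes, and both were on the tray floor in the last picture.
- **Scraper:** It stands back on its mat, within about 1–2 mm of where it started.
- **Brass chucks:** There were four. I turned the carousel to bring each one to the window and stood it on its own spot. One had been knocked about 27 mm towards the hub, so I re-measured it and picked it from where it stood.
- **Final checks:** The last pictures show all four chucks upright on their rings. After each of the first three releases, the nose measured within about 3 mm of its spot. I checked the fourth only by the arm position at release (about 1 mm off) and the final pictures. The blue chucks were upright in the carousel, and the bottle and lens had not moved.
- **Disagreement:** The cameras differed by 2–4 mm on where the stage is, so I used an averaged fit. The chucks could be off centre by that much.

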